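# Turn a fitted power board over in its soldering frame

## Task

Turn the green board in the turning frame over so that its solder side faces up, and lock it there, only by pushing with the fingertips: pick up and carry nothing. Push the red-ball lever away from you to free the frame, press the rear thumb tab down so that the front one rises, push the risen front tab over away from you until the frame is fully home against its stop, then push the lever back so that the catch locks the frame. Push gently on the tabs and the frame, never on the board or its parts, and do not shift the stand or disturb the things round it.

Things in the scene. Friction and masses are not known exactly. Their poses are not given: they have to be found in the camera images.
- stand: Grey and black steel stand, loose on four rubber feet, 2.2 kg, footprint 170 (x) x 236 (y) mm, posts to 128 mm high at y = +-104 mm. Origin: centre of its underside, on the table. Its +x points away from the robot, +y to the left, z up. The posts carry the turning frame on a horizontal axis along the stand's y, 110 mm above the origin.
- turn_frame (a joint): Angle of the aluminium turning frame (138 x 179 x 14 mm) about the stand's y axis. 0 (start): level, part side up, tab_a in front; grows as tab_a rises and goes over away from the robot; pi: level, upside down, tab_a at the rear. Firm stops at 0 and pi. Nearly balanced and stiff (0.11 N m, about 1.4 N at a tab), stays where it is left. Turns only while the catch is open; locked it has under 0.1 rad of play.
- tab_a (a point): Thumb tab at the middle of one long rail of the frame, in front at the start: black ribbed plate 60 mm wide, 6 mm thick, reaching from 69 to 84 mm out from the turning axis. This point lies in its middle plane, 79 mm out. The aluminium rail (14 mm thick) lies 59 to 69 mm out, the board inside of that. Raised by less than about 45 degrees it jams against a level push; beyond that it goes over easily.
- tab_b (a point): The same tab on the opposite long rail: the rear one at the start.
- catch (a joint): Angle of the index catch on the right-hand post, hinged about the stand's y direction at (40, -115, 134) mm in the stand's frame. 0: locked, tooth in the frame's index disc, lever leaning 20 degrees to the robot. Grows as the lever is pushed away (+x); 0.8: fully open, stop. Tooth clear above 0.35. Stays where left (about 1 N at the ball). Can return to 0 only with the frame within 0.05 rad of 0 or pi.
- catch_ball (a point): Centre of the red ball, 18 mm in diameter, on the catch's lever, 53 mm from the catch's hinge; at (22, -122, 184) mm in the stand's frame when locked, at about (63, -122, 182) fully open. With the frame level no other part of the stand within 60 mm of it is higher than 155 mm.
- power_board: Green circuit board 110 x 150 mm, 2 mm thick, in the middle plane of the frame, with blue capacitors, a coil and a heatsink up to 19 mm high on its part side and 3 mm of leads on its solder side. Its z axis points out of its part side. Origin: centre of its solder side, on the turning axis.
- capacitor: Spare blue capacitor can, 16 mm in diameter, 43 mm high with its leads up, standing loose to the right of the stand. Origin: centre of its underside.
- flux_tin: Round tin with an orange lid, 50 mm in diameter, 18 mm high, loose beside or behind the stand. Origin: centre of its underside.
- polyimide_tape: Roll of amber tape, 61 mm in diameter, 12 mm high, lying loose beside or behind the stand. Origin: centre of its underside.
- solder_spool: Spool of solder wire, 54 mm in diameter, 38 mm high, standing loose behind the stand. Origin: centre of its underside.

How it is judged:
By the outcome, as a careful person would: the job done as asked, in the order asked, and still so for the second after the job is handed in, with the robot touching nothing.
It also fails if it takes over 64 s, if anything falls off the work surface, if the arm or the gripper's body presses on something with over 40 N, if the wrist force passes 120 N, or if a joint passes its speed limit or range.

## Robot

A 7-joint arm with a two-finger parallel gripper is mounted at the origin on a cart in front of the work surface, level with it; the furniture and walls round the work are solid. World frame = base frame: x ahead of the robot, y to its left, z up, the work surface at z = 0. Lengths are in mm, angles in rad, forces in N, time in s.
With the tool pointing down it reaches from about 425 to 950 mm from the base axis. Payload 4.7 kg.
Tool frame: the origin (TCP) lies at the very end of the fingers, on their centre line; the grasp point (between the pads) lies 19 mm behind it; z points along the fingers, x is the direction in which the jaws open and shut, and the axes are right-handed (so a half turn about z gives the same grasp; the last joint's range is limited). The gripper opens to 87 mm and grips with 3 to 60 N. Pads are 19 mm wide; open, the fingers measure 117 mm over their backs; the gripper's body (75 mm by 190 mm) begins 51 mm behind the grasp point.
Start: joints at [-1.22, 0.469, -0.049, 1.532, 0.024, 1.141, -0.082], TCP at [250.207, 626.933, 222.573] pointing down, gripper open.
Joint ranges: [-2.59, 2.59], [-0.33, 1.99], [-1.39, 1.29], [0.1, 2.45], [-1.04, 4.18], [0.21, 1.99], [-2.66, 2.66]. Speed limits (rad/s): [2.57, 2.57, 3.14, 3.14, 3.14, 3.14, 3.14].

## Interface

Orientations are given as a unit quaternion [x, y, z, w].
In Python, from station import bot, get_image, get_calibration, order gives the robot as it stands.
- The arm moves only by the tool jog_arm, never from a script. Its argument "moves" is a list of rows, each an object of numbers: "x", "y", "z": the shift along the tool's x, y, z in m; "rx", "ry", "rz": the turn, a rotation vector about the tool's x, y, z in rad; "jaw": the finger opening in m, from 0 to 0.087. A call has 1 to 8 rows; each row shifts and turns the pose as measured when the row begins, along the tool's axes as they then stand; what a row does not reach is not made up. A row lasts 1/10 s, in which the tool goes at most 50 mm and 8.59 degrees, less where a joint would pass 70% of its speed; a pose out of reach is approached as far as the arm can. A call with a gripper value outside its range is refused whole. The fingers move at their own pace and stop on an object; "squeeze" is the grip in N (left out, the last holds). Time passes only in rows, so rows that do not move let the fingers close. It gives the time, the measured TCP pose, the force and the opening at its end, in the units of the state.
- bot.sense(): the state, without advancing time (a new reading comes with each control period).
- get_image(name): name is "side" or "top" or "wrist"; returns (picture, depth): 384x512x3 uint8, red, green, blue; 384x512 float32, mm along the optical axis (not along the pixel's ray), 0 where there is no reading.
- get_calibration(name): a dict with "vfov" (degrees; the focal length in pixels is half the picture's height over the tangent of half this angle, whatever the lens; pixels are square), "cx", "cy" (the principal point, pixels), "k1" (the pictures are not rectified: a ray, as slopes to the right and down, at radius r is drawn at 1 + k1 r^2 times it, then the intrinsics apply), "origin" and "orientation" of the camera in the world. Camera axes: x right, y up, looking along -z (the intrinsics and any distortion apply to the point x, -y, -z); pixel columns grow to the right and rows downward; lengths in mm; the calibration is good to about 2 mm. A picture is of the moment at which its call begins: read the wrist's pose just before it. get_calibration takes no time and is no camera call; for the wrist camera it gives the pose at the moment of the call.
- order.hand_in(): hands the job in, once; it reports no verdict.
The state is a dict: "time": time; "joint_positions": joint angles; "qvel": joint speeds; "effort": joint torques, N m; "eef_pos": TCP position; "orientation": TCP orientation; "force": force on the tool from outside, world axes, zero at the start; "torque": the same for the moment, N m; "gripper_width": finger opening in mm.
Only numpy, scipy, OpenCV 4.12 (cv2) and the standard library are available. Lean on these libraries where they do the work, as an engineer would, in place of code of your own. Each camera call takes 0.05 s, during which the arm holds its last target.

## Working session

There is one attempt and no reset: what is moved stays moved. The work goes in short steps, Python scripts to look and compute and a tool call to move; the robot and the scene stay as the last step left them, time stands still between calls to the robot, and variables do not carry over. Pictures are saved under pics/ and viewed, and the job is handed in when it is done.

Besides the shell and the picture viewer there is one more tool, called after ">>>" by a JSON object that holds its "api" and its "payload", one argument or row to a line. jog_arm: Moves the arm, as the interface text tells. Its arguments: {"type":"object","properties":{"moves":{"type":"array"},"squeeze":{"type":"number"}},"required":["moves"]}

```bash
ls; mkdir -p pics; cat > h.py <<'E'
import numpy as np, cv2
from station import bot, get_image, get_calibration, order
from scipy.spatial.transform import Rotation as R
def save(n,f):
    c=get_calibration(n); p,d=get_image(n); cv2.imwrite(f'pics/{f}.png',p[:,:,::-1]); np.savez(f'pics/{f}.npz',p=p,d=d,c=np.array([c],dtype=object)); return p,d,c
def load(f):
    z=np.load(f'pics/{f}.npz',allow_pickle=True); return z['p'],z['d'],z['c'][0]
def ray(c,u,v):
    f=192/np.tan(np.radians(c['vfov']/2)); s=np.array([(u-c['cx'])/f,(v-c['cy'])/f]); t=s.copy()
    for _ in range(20): t=s/(1+c['k1']*(t@t))
    return R.from_quat(c['orientation']).apply([t[0],-t[1],-1.]), np.array(c['origin'])
def onz(c,u,v,z):
    r,o=ray(c,u,v); return o+r*(z-o[2])/r[2]
def dep(c,d,u,v):
    r,o=ray(c,u,v); return o+r*d[int(round(v)),int(round(u))]
E
python3 - <<'E'
from h import *
for n in ['side','top']:
    p,d,c=save(n,n+'0'); print(c)
s=bot.sense(); print({k:np.round(v,3) for k,v in s.items()})
E
```

```text
pics
{'vfov': 48.704011719371984, 'cx': 257.0083136547799, 'cy': 189.01328342097557, 'k1': -0.07512058271159132, 'origin': array([ 432.79865861, -488.66988775,  621.93860625]), 'orientation': array([ 0.45864779, -0.02902346, -0.05399917,  0.88650095])}
{'vfov': 43.81403317275475, 'cx': 247.1537934138444, 'cy': 190.28981291751592, 'k1': 0.0025633793010633593, 'origin': array([ 342.57579925,  219.96933219, 1121.7079335 ]), 'orientation': array([-0.06831917,  0.07500236,  0.71510886, -0.69161149])}
{'time': np.float64(0.1), 'joint_positions': array([-1.22 ,  0.469, -0.049,  1.534,  0.024,  1.141, -0.082]), 'qvel': array([ 0.   , -0.001,  0.   , -0.003, -0.001,  0.002, -0.   ]), 'effort': array([ 2.0000e-03, -5.0917e+01, -8.1000e-02, -2.3683e+01, -6.2000e-02,
        3.4000e-02,  0.0000e+00]), 'eef_pos': array([250.052, 626.407, 221.629]), 'orientation': array([ 0.828,  0.561, -0.001,  0.001]), 'force': array([-0.111, -0.429, -0.592]), 'torque': array([ 0.032,  0.019, -0.013]), 'gripper_width': np.float64(86.918)}
```

View pics/side0.png

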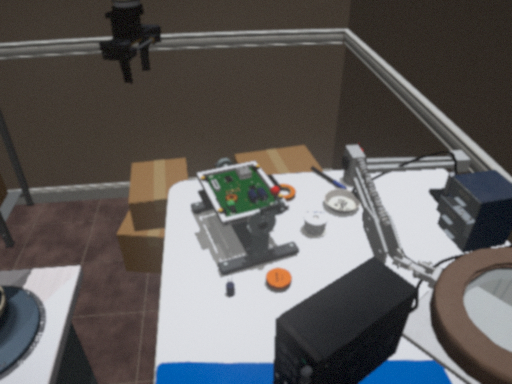

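View pics/top0.png

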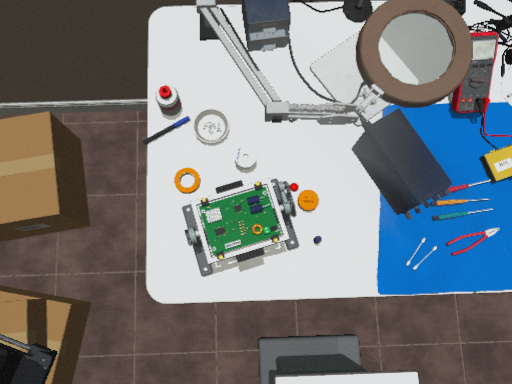

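```bash
python3 - <<'E'
from h import *
p,d,c=load('top0'); q,e,cs=load('side0')
a=cv2.resize(p[150:300,160:340],None,fx=4,fy=4,interpolation=cv2.INTER_CUBIC)
cv2.imwrite('pics/t0c.png',a[:,:,::-1])
a=cv2.resize(q[140:310,170:330],None,fx=3.5,fy=3.5,interpolation=cv2.INTER_CUBIC)
cv2.imwrite('pics/s0c.png',a[:,:,::-1])
for nm,u,v in [('ball',294,187),('boardc',239,226),('front tab',250,257),('tin',308,200),('cap',318,240),('tape',187,180),('spool',245,160)]:
    print(nm,dep(c,d,u,v).round())
# red mask
for nm,(P,D,C) in {'t':(p,d,c),'s':(q,e,cs)}.items():
    h=cv2.cvtColor(P,cv2.COLOR_RGB2HSV); m=(((h[...,0]<6)|(h[...,0]>174))&(h[...,1]>150)&(h[...,2]>90)).astype(np.uint8)
    n,l,st,ce=cv2.connectedComponentsWithStats(m)
    for i in range(1,n):
        if st[i,4]>8: print(nm,st[i],ce[i].round(1),dep(C,D,*ce[i]).round())
E
```

```text
ball [538. 114. 191.]
boardc [474. 227. 110.]
front tab [407. 206. 116.]
tin [541.  64.  20.]
cap [446.  47.  25.]
tape [605. 350.  -6.]
spool [638. 208.  38.]
t [470  31  28   6  98] [484.1  33.5] [ 890. -342.  136.]
t [455  83   7  29  84] [458.2  97.6] [ 771. -304.   54.]
t [159  86  12  11 100] [164.5  91.2] [790. 388.  98.]
t [482  97   8  20  60] [485.2 104.3] [ 750. -363.   60.]
t [459 111  17   2  22] [466.1 111.3] [ 746. -332.   27.]
t [483 121   1  11  11] [483. 126.] [ 706. -366.   31.]
t [491 135  17   1  17] [499. 135.] [ 690. -416.    6.]
t [290 183   8   8  50] [293.5 186.6] [538. 115. 191.]
t [463 185   5   2   9] [464.9 185.4] [ 566. -314.   10.]
t [449 186  13   6  30] [454.3 188.1] [ 559. -285.   17.]
t [448 232  37  12  59] [465.5 236.4] [ 444. -299.   13.]
t [452 236  35  19  63] [468.2 246.7] [ 421. -304.    9.]
s [272 186   7   7  36] [275.2 189. ] [540. 113. 190.]
```

View pics/t0c.png

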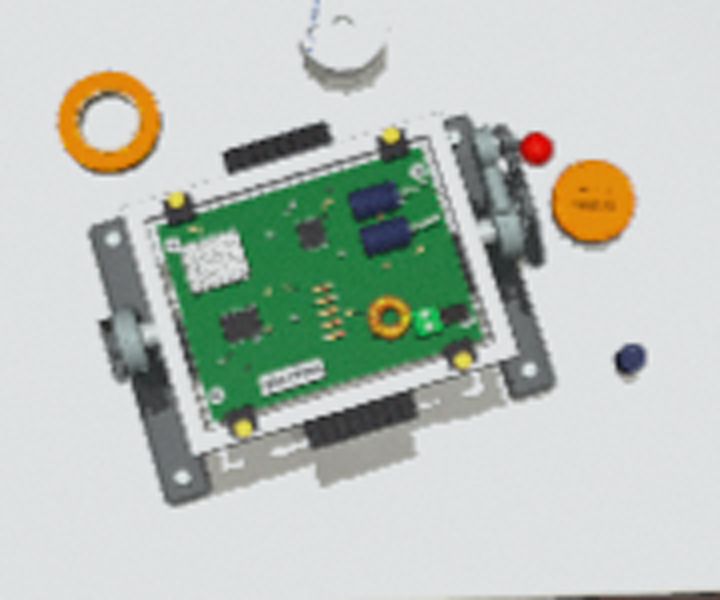

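View pics/s0c.png

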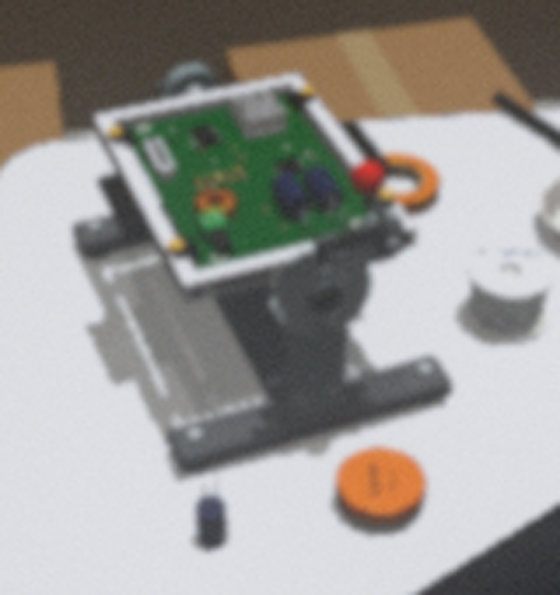

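```bash
cat >> h.py <<'E'
def fit():
    pass
E
python3 - <<'E'
from h import *
p,d,c=load('top0'); q,e,cs=load('side0')
def T(x,y,z): return onz(c,160+(x-1.5)/4+0,150+(y-1.5)/4,z)
r=T(277,148,113); f=T(362,419,113)
print('rear',r,'front',f,'dist',np.linalg.norm((r-f)[:2]), 'ctr',(r+f)/2)
x=(r-f)[:2]; yaw=np.arctan2(x[1],x[0]); print('yaw tabs',yaw)
# tab long edges
for a,b in [((222,152),(326,123)),((228,173),(331,143)),((305,425),(413,390)),((312,447),(418,412))]:
    A,B=T(*a,113),T(*b,113); v=(A-B)[:2]; print('len',np.linalg.norm(v),'yaw',np.arctan2(-v[0],v[1]))
# yellow clips
pts=[T(*k,120) for k in [(176,201),(391,135),(462,359),(243,427)]]
for i in range(4):
    v=(pts[i]-pts[(i+1)%4])[:2]; print(np.linalg.norm(v),np.arctan2(v[1],v[0]))
print('clipc',np.mean(pts,0))
# ball triangulate
from numpy.linalg import lstsq
r1,o1=ray(c,293.5,186.6); r2,o2=ray(cs,275.2,189.)
A=np.stack([r1,-r2],1); s=lstsq(A,o2-o1,rcond=None)[0]; P1=o1+s[0]*r1;P2=o2+s[1]*r2; print('ball',P1,P2)
for z in(184,): print(onz(c,293.5,186.6,z))
C=((r+f)/2)[:2]
for yw in(0.2,0.25,.3):
    Rm=np.array([[np.cos(yw),-np.sin(yw)],[np.sin(yw),np.cos(yw)]])
    print(yw,'ball in stand',Rm.T@(P1[:2]-C), 'holes', [ (Rm.T@(T(*k,20)[:2]-C)).round(1) for k in [(113,238),(182,477),(529,370)]])
E
```

```text
rear [559.42901546 246.00556575 113.        ] front [412.58891204 205.25627908 113.        ] dist 152.38937081514382 ctr [486.00896375 225.63092241 113.        ]
yaw tabs 0.27069627426553594
len 58.35366894020488 yaw 0.24595781162283586
len 57.85838019984555 yaw 0.25699110403058917
len 59.64490433174291 yaw 0.278118743839789
len 58.50853007776809 yaw 0.2827988113636525
120.3403800322493 1.8421411781197632
125.77136724321834 0.2623495794815046
119.81453307376292 -1.30440572626995
125.17414738446864 -2.875073218555884
clipc [486.37710766 226.01321309 120.        ]
ball [539.00741361 114.90916784 188.56204615] [540.45712275 114.87250672 188.87134434]
[539.96774586 114.39554042 184.        ]
0.2 ball in stand [  29.94499251 -119.04385766] holes [array([ 65.8, 109. ]), array([-78.1,  99.4]), array([ -64.9, -108.2])]
0.25 ball in stand [  23.95785595 -120.39170969] holes [array([ 71.2, 105.5]), array([-73.1, 103.1]), array([ -70.3, -104.8])]
0.3 ball in stand [  17.91083723 -121.43864514] holes [array([ 76.3, 101.8]), array([-67.8, 106.7]), array([ -75.4, -101.2])]
```

```bash
cat >> h.py <<'E'
YAW=0.265; C0=np.array([486.2,225.8]); 
RS=np.array([[np.cos(YAW),-np.sin(YAW)],[np.sin(YAW),np.cos(YAW)]])
def w2s(p): return np.r_[RS.T@(np.array(p)[:2]-C0),p[2]]
def s2w(p): return np.r_[RS@np.array(p)[:2]+C0,p[2]]
def st(goal=None,tilt=0):
    s=bot.sense(); q=R.from_quat(s['orientation'])
    S=R.from_euler('z',YAW)
    qs=S.inv()*q   # tool in stand
    print('t',round(float(s['time']),2),'stand',w2s(s['eef_pos']).round(1),'F',(S.inv().apply(s['force'])).round(2),'w',round(float(s['gripper_width']),1),'j',np.round(s['joint_positions'],2))
    tgt=S*R.from_matrix(np.array([[0,1,0],[1,0,0],[0,0,-1.]]))*R.from_euler('x',tilt)
    print(' rot to goal (tool)',(q.inv()*tgt).as_rotvec().round(3),'tool axes in stand',qs.as_matrix().T.round(2).tolist())
    if goal is not None:
        d=s2w(goal)-s['eef_pos']; print(' shift tool mm',q.inv().apply(d).round(1))
E
python3 - <<'E'
from h import *
st([-14,-122,240])
p,d,c=load('top0')
# heights near the stand/approach (anything high)
for u in range(150,420,30):
    print([dep(c,d,u,v).round().astype(int).tolist() if d[v,u]>0 else None for v in (80,110,140,170)])
E
```

```text
t 0.1 stand [-123.   448.5  221.6] F [-0.22 -0.39 -0.59] w 86.9 j [-1.22  0.47 -0.05  1.53  0.02  1.14 -0.08]
 rot to goal (tool) [-0.     0.002 -0.645] tool axes in stand [[0.6, 0.8, -0.0], [0.8, -0.6, 0.0], [-0.0, -0.0, -1.0]]
 shift tool mm [-390.5  430.   -17.7]
[[866, 441, -4], [785, 440, -2], [705, 438, 6], [632, 439, -5]]
[[861, 364, 3], [781, 365, 4], [706, 366, -4], [627, 365, 8]]
[[861, 289, -4], [775, 290, 12], [703, 292, -2], [627, 294, -1]]
[[858, 214, -2], [777, 216, 1], [699, 219, 1], [624, 221, -1]]
[[857, 138, -4], [684, 158, 237], [696, 145, 3], [622, 148, -1]]
[[853, 62, -1], [689, 97, 218], [695, 72, 1], [619, 76, 3]]
[[845, -11, 12], [695, 33, 198], [692, -2, 2], [617, 3, -1]]
[[844, -86, 9], [711, -42, 150], [661, -51, 94], [615, -70, -1]]
[[775, -111, 157], [765, -156, 2], [636, -95, 167], [580, -99, 134]]
```

>>> {"api": "jog_arm", "payload": {
  "moves": [
    {"x": -0.03,"y": 0.033,"z": -0.01,"jaw": 0},
    {"x": -0.032,"y": 0.035,"z": -0.01,"jaw": 0},
    {"x": -0.032,"y": 0.035,"jaw": 0},
    {"x": -0.032,"y": 0.035,"jaw": 0},
    {"x": -0.032,"y": 0.035,"jaw": 0},
    {"x": -0.032,"y": 0.035,"jaw": 0},
    {"x": -0.032,"y": 0.035,"jaw": 0},
    {"x": -0.032,"y": 0.035,"jaw": 0}
  ],
  "squeeze": 10
}}

```text
invalid input
```

```bash
python3 -c "
from h import *
st([-14,-122,240])"
```

```text
t 0.1 stand [-123.   448.5  221.6] F [-0.22 -0.39 -0.59] w 86.9 j [-1.22  0.47 -0.05  1.53  0.02  1.14 -0.08]
 rot to goal (tool) [-0.     0.002 -0.645] tool axes in stand [[0.6, 0.8, -0.0], [0.8, -0.6, 0.0], [-0.0, -0.0, -1.0]]
 shift tool mm [-390.5  430.   -17.7]
```

>>> {"api": "jog_arm", "payload": {
  "moves": [
    {"x": -0.03,"y": 0.033,"z": -0.01,"rx": 0,"ry": 0,"rz": 0,"jaw": 0},
    {"x": -0.032,"y": 0.035,"z": -0.01,"rx": 0,"ry": 0,"rz": 0,"jaw": 0}
  ],
  "squeeze": 10
}}

```text
time: 0.3
eef_pos: [284.9, 546.3, 238.0]
orientation: [0.825, 0.566, -0.004, -0.0]
force: [0.7, 0.6, 0.9]
gripper_width: 78.0
```

>>> {"api": "jog_arm", "payload": {
  "moves": [
    {"x": -0.032,"y": 0.035,"z": 0,"rx": 0,"ry": 0,"rz": 0,"jaw": 0},
    {"x": -0.032,"y": 0.035,"z": 0,"rx": 0,"ry": 0,"rz": 0,"jaw": 0},
    {"x": -0.032,"y": 0.035,"z": 0,"rx": 0,"ry": 0,"rz": 0,"jaw": 0},
    {"x": -0.032,"y": 0.035,"z": 0,"rx": 0,"ry": 0,"rz": 0,"jaw": 0},
    {"x": -0.032,"y": 0.035,"z": 0,"rx": 0,"ry": 0,"rz": 0,"jaw": 0},
    {"x": -0.032,"y": 0.035,"z": 0,"rx": 0,"ry": 0,"rz": 0,"jaw": 0}
  ]
}}

```text
time: 0.9
eef_pos: [414.2, 281.6, 237.4]
orientation: [0.823, 0.567, -0.004, -0.0]
force: [1.0, 1.0, 0.5]
gripper_width: 31.1
```

```bash
python3 -c "
from h import *
st([-14,-122,240])"
```

```text
t 0.9 stand [-54.8  72.7 237.4] F [1.19 0.71 0.54] w 31.1 j [-0.76  0.17  0.09  1.92 -0.02  1.06  0.55]
 rot to goal (tool) [-0.007  0.004 -0.629] tool axes in stand [[0.59, 0.81, -0.01], [0.81, -0.59, -0.0], [-0.01, -0.0, -1.0]]
 shift tool mm [-133.4  147.5   -2.6]
```

Now rotate as well.

>>> {"api": "jog_arm", "payload": {
  "moves": [
    {"x": -0.032,"y": 0.035,"z": 0,"rx": 0,"ry": 0,"rz": -0.13,"jaw": 0},
    {"x": -0.035,"y": 0.031,"z": 0,"rx": 0,"ry": 0,"rz": -0.13,"jaw": 0},
    {"x": -0.038,"y": 0.026,"z": 0,"rx": 0,"ry": 0,"rz": -0.13,"jaw": 0},
    {"x": -0.04,"y": 0.01,"z": 0,"rx": 0,"ry": 0,"rz": -0.13,"jaw": 0},
    {"x": -0.02,"y": 0,"z": 0,"rx": 0,"ry": 0,"rz": -0.11,"jaw": 0}
  ]
}}

```text
time: 1.4
eef_pos: [491.7, 93.3, 236.8]
orientation: [0.61, 0.792, -0.005, -0.001]
force: [-0.1, 0.0, -1.0]
gripper_width: 1.3
```

```bash
python3 -c "
from h import *
st([-14,-122,240])"
```

```text
t 1.4 stand [ -29.4 -129.4  236.8] F [-0.08  0.04 -0.99] w 1.3 j [-0.42  0.17  0.17  1.92 -0.03  1.06  1.59]
 rot to goal (tool) [-0.008  0.004 -0.007] tool axes in stand [[0.01, 1.0, -0.0], [1.0, -0.01, -0.01], [-0.01, -0.0, -1.0]]
 shift tool mm [ 7.5 15.3 -3.3]
```

>>> {"api": "jog_arm", "payload": {
  "moves": [
    {"x": 0.007,"y": 0.005,"z": 0.04,"rx": 0,"ry": 0,"rz": 0,"jaw": 0},
    {"x": 0,"y": 0,"z": 0.022,"rx": 0,"ry": 0,"rz": 0,"jaw": 0},
    {"x": 0,"y": 0,"z": 0,"rx": 0,"ry": 0,"rz": 0,"jaw": 0}
  ]
}}

```text
time: 1.7
eef_pos: [496.1, 95.0, 173.8]
orientation: [0.614, 0.789, -0.004, 0.0]
force: [-1.5, 0.4, 0.4]
gripper_width: 0.6
```

```bash
python3 -c "
from h import *
st([0,-122,174]); 
p,d,c=save('side','s1'); cv2.imwrite('pics/s1c.png',cv2.resize(p[120:300,170:330],None,fx=3.3,fy=3.3,interpolation=2)[:,:,::-1])"
```

```text
t 1.7 stand [ -24.7 -128.8  173.8] F [-1.31  0.81  0.4 ] w 0.6 j [-0.41  0.25  0.16  1.99 -0.04  0.91  1.59]
 rot to goal (tool) [-0.006  0.006 -0.016] tool axes in stand [[0.02, 1.0, -0.01], [1.0, -0.02, -0.01], [-0.01, -0.01, -1.0]]
 shift tool mm [ 7.2 24.6 -0.3]
```

View pics/s1c.png

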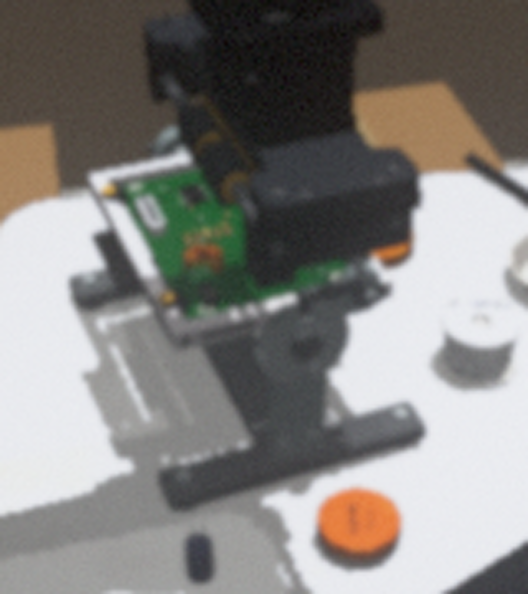

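>>> {"api": "jog_arm", "payload": {
  "moves": [
    {"x": 0.005,"y": 0.02,"z": 0,"rx": 0,"ry": 0,"rz": -0.01,"jaw": 0},
    {"x": 0,"y": 0.012,"z": 0,"rx": 0,"ry": 0,"rz": 0,"jaw": 0},
    {"x": 0,"y": 0.008,"z": 0,"rx": 0,"ry": 0,"rz": 0,"jaw": 0},
    {"x": 0,"y": 0.008,"z": 0,"rx": 0,"ry": 0,"rz": 0,"jaw": 0}
  ]
}}

```text
time: 2.15
eef_pos: [542.6, 114.2, 178.2]
orientation: [0.609, 0.793, -0.003, 0.0]
force: [-1.6, -0.1, 0.9]
gripper_width: 0.6
```

```bash
python3 -c "
from h import *
st([44,-122,174])"
```

```text
t 2.15 stand [  25.2 -122.4  178.2] F [-1.55  0.28  0.89] w 0.6 j [-0.41  0.32  0.16  1.88 -0.06  0.95  1.6 ]
 rot to goal (tool) [-0.004  0.004 -0.004] tool axes in stand [[0.0, 1.0, -0.0], [1.0, -0.0, -0.0], [-0.0, -0.0, -1.0]]
 shift tool mm [ 0.5 18.8  4.1]
```

>>> {"api": "jog_arm", "payload": {
  "moves": [
    {"x": 0,"y": 0.008,"z": 0.004,"rx": 0,"ry": 0,"rz": 0,"jaw": 0},
    {"x": 0,"y": 0.006,"z": 0.002,"rx": 0,"ry": 0,"rz": 0,"jaw": 0},
    {"x": 0,"y": 0.004,"z": 0,"rx": 0,"ry": 0,"rz": 0,"jaw": 0}
  ]
}}

```text
time: 2.45
eef_pos: [561.6, 119.5, 172.3]
orientation: [0.609, 0.793, -0.002, 0.0]
force: [-1.3, 0.2, -2.3]
gripper_width: 0.4
```

```bash
python3 -c "
from h import *
st([44,-122,174])"
```

```text
t 2.45 stand [  44.9 -122.3  172.3] F [-1.21  0.5  -2.31] w 0.4 j [-0.41  0.36  0.16  1.84 -0.06  0.95  1.61]
 rot to goal (tool) [-0.003  0.003 -0.004] tool axes in stand [[0.0, 1.0, -0.0], [1.0, -0.0, -0.0], [-0.0, -0.0, -1.0]]
 shift tool mm [ 0.3 -0.9 -1.7]
```

>>> {"api": "jog_arm", "payload": {
  "moves": [
    {"x": 0,"y": 0.003,"z": 0,"rx": 0,"ry": 0,"rz": 0,"jaw": 0},
    {"x": 0,"y": 0.001,"z": 0,"rx": 0,"ry": 0,"rz": 0,"jaw": 0}
  ]
}}

```text
time: 2.65
eef_pos: [562.7, 119.9, 171.3]
orientation: [0.609, 0.793, -0.006, -0.002]
force: [-4.0, -0.0, 3.5]
gripper_width: 0.6
```

```bash
python3 -c "
from h import *
st([20,-122,174])"
```

```text
t 2.65 stand [  46.  -122.3  171.3] F [-3.86  1.02  3.46] w 0.6 j [-0.41  0.36  0.16  1.83 -0.06  0.96  1.61]
 rot to goal (tool) [-0.012  0.003 -0.004] tool axes in stand [[0.0, 1.0, -0.0], [1.0, -0.0, -0.01], [-0.01, -0.0, -1.0]]
 shift tool mm [  0.2 -26.1  -2.3]
```

>>> {"api": "jog_arm", "payload": {
  "moves": [
    {"x": 0,"y": -0.03,"z": 0,"rx": 0,"ry": 0,"rz": 0,"jaw": 0},
    {"x": 0,"y": 0,"z": -0.045,"rx": 0,"ry": 0,"rz": 0,"jaw": 0},
    {"x": 0.03,"y": 0,"z": -0.03,"rx": 0,"ry": 0,"rz": 0,"jaw": 0},
    {"x": 0.048,"y": 0.01,"z": 0,"rx": 0,"ry": 0,"rz": 0,"jaw": 0},
    {"x": 0.04,"y": 0.025,"z": 0,"rx": 0.0,"ry": 0,"rz": 0,"jaw": 0},
    {"x": 0.015,"y": 0.03,"z": 0,"rx": 0.0,"ry": 0,"rz": 0,"jaw": 0}
  ]
}}

```text
time: 3.25
eef_pos: [559.2, 254.0, 244.5]
orientation: [0.614, 0.79, -0.008, -0.004]
force: [0.7, -0.5, -0.1]
gripper_width: 0.4
```

```bash
python3 -c "
from h import *
st([85,8,150],0.3)
p,d,c=save('top','t2'); cv2.imwrite('pics/t2c.png',cv2.resize(p[120:300,160:340],None,fx=3.3,fy=3.3,interpolation=2)[:,:,::-1])
p,d,c=save('side','s2'); cv2.imwrite('pics/s2c.png',cv2.resize(p[120:300,170:330],None,fx=3.3,fy=3.3,interpolation=2)[:,:,::-1])"
```

```text
t 3.25 stand [ 77.9   8.1 244.5] F [ 0.5  -0.68 -0.12] w 0.4 j [-0.58  0.36  0.11  1.65 -0.04  1.15  1.36]
 rot to goal (tool) [ 0.283  0.001 -0.016] tool axes in stand [[0.02, 1.0, -0.0], [1.0, -0.02, -0.02], [-0.02, -0.0, -1.0]]
 shift tool mm [ 0.3  8.8 94.3]
```

View pics/s2c.png

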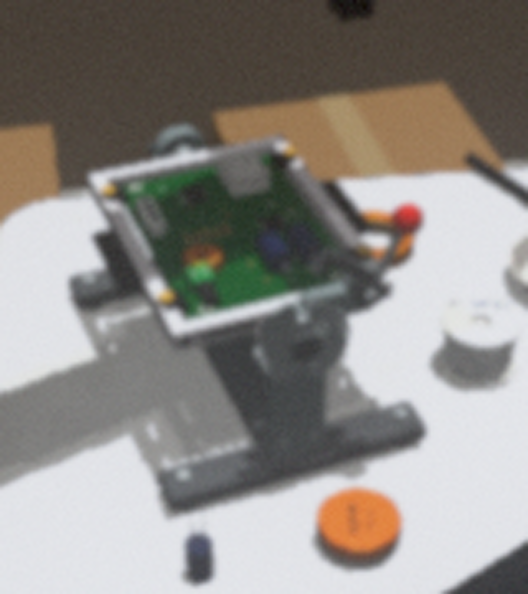

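View pics/t2c.png

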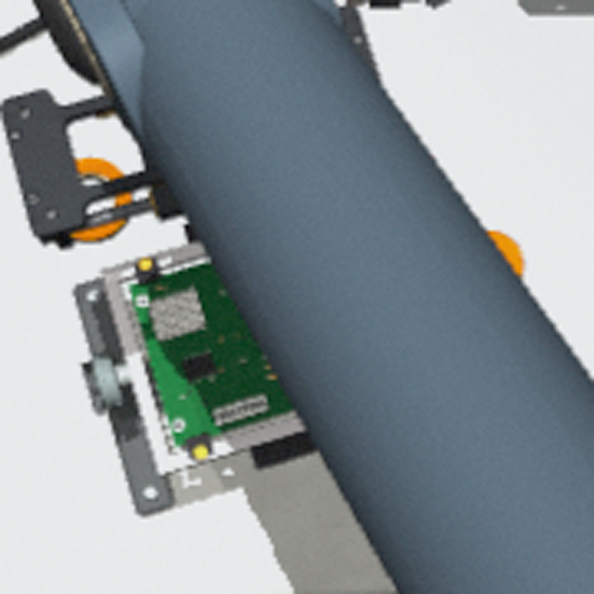

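```bash
python3 -c "
from h import *
p,d,c=load('top0');
p,d,c=load('t2')
for X,Y in [(15,105),(60,100),(50,165),(40,225),(70,225),(90,105),(130,185),(165,200),(150,120)]:
    print(X,Y,w2s(dep(c,d,160+X/3.3,120+Y/3.3)).round()-[78,8,244.5])
"
```

```text
15 105 [ 34.   85.  112.5]
60 100 [ 145.    81.  -243.5]
50 165 [ -1.   77.  110.5]
40 225 [-29.   90.  110.5]
70 225 [-34.   75.  112.5]
90 105 [ 23.   49.  111.5]
130 185 [-23.   41.  112.5]
165 200 [-31.   27.   91.5]
150 120 [-68.   23.  364.5]
```

```bash
cat >> h.py <<'E'
def press(th):
    ph=0.6*th; e=np.array([75*np.cos(th)+3*np.sin(th),110-75*np.sin(th)+3*np.cos(th)])
    t=e+9.5*np.array([np.cos(ph),-np.sin(ph)]); return t,ph
E
python3 -c "
from h import *
st([84.5,8,125],0)
for a in range(0,66,5):
    t,ph=press(np.radians(a)); t2,_=press(np.radians(a+5)); d=t2-t
    y=np.array([np.cos(ph),-np.sin(ph)]); z=np.array([-np.sin(ph),-np.cos(ph)])
    print(a,t.round(1),round(ph,3),'step y,z',(d@y).round(1),(d@z).round(1))
"
```

```text
t 3.35 stand [ 80.3   6.7 243.1] F [-0.84  0.41 -0.61] w 0.7 j [-0.58  0.36  0.11  1.65 -0.04  1.15  1.37]
 rot to goal (tool) [-0.017  0.005 -0.017] tool axes in stand [[0.02, 1.0, -0.01], [1.0, -0.02, -0.02], [-0.02, -0.01, -1.0]]
 shift tool mm [  2.    6.2 118. ]
0 [ 84.5 113. ] 0.0 step y,z -0.0 7.0
5 [ 84.5 106. ] 0.052 step y,z -0.3 7.0
10 [83.8 98.9] 0.105 step y,z -0.5 7.0
15 [82.6 92. ] 0.157 step y,z -0.7 7.0
20 [80.8 85.2] 0.209 step y,z -0.9 7.0
25 [78.4 78.6] 0.262 step y,z -1.2 6.9
30 [75.5 72.2] 0.314 step y,z -1.4 6.9
35 [72. 66.] 0.367 step y,z -1.6 6.8
40 [68.1 60.2] 0.419 step y,z -1.8 6.8
45 [63.6 54.8] 0.471 step y,z -2.1 6.7
50 [58.7 49.7] 0.524 step y,z -2.3 6.6
55 [53.4 45.1] 0.576 step y,z -2.5 6.6
60 [47.8 41. ] 0.628 step y,z -2.7 6.5
65 [41.8 37.3] 0.681 step y,z -2.9 6.4
```

>>> {"api": "jog_arm", "payload": {
  "moves": [
    {"x": 0.002,"y": 0.005,"z": 0.045,"rx": -0.017,"ry": 0.005,"rz": -0.017,"jaw": 0},
    {"x": 0,"y": 0,"z": 0.04,"rx": 0,"ry": 0,"rz": 0,"jaw": 0},
    {"x": 0,"y": 0,"z": 0.02,"rx": 0,"ry": 0,"rz": 0,"jaw": 0},
    {"x": 0,"y": 0,"z": 0.004,"rx": 0,"ry": 0,"rz": 0,"jaw": 0}
  ]
}}

```text
time: 3.75
eef_pos: [569.7, 254.1, 132.6]
orientation: [0.608, 0.794, 0.003, 0.003]
force: [-0.8, 0.7, 0.4]
gripper_width: 0.5
```

```bash
python3 -c "
from h import *
st([84.5,8,115],0)"
```

```text
t 3.75 stand [ 88.    5.4 132.6] F [-0.63  0.9   0.36] w 0.5 j [-0.56  0.47  0.1   1.76 -0.05  0.9   1.39]
 rot to goal (tool) [ 0.009  0.002 -0.002] tool axes in stand [[0.0, 1.0, -0.0], [1.0, -0.0, 0.01], [0.01, -0.0, -1.0]]
 shift tool mm [ 2.6 -3.6 17.6]
```

>>> {"api": "jog_arm", "payload": {
  "moves": [
    {"x": 0.002,"y": -0.004,"z": 0.008,"rx": 0,"ry": 0,"rz": 0,"jaw": 0},
    {"x": 0,"y": 0,"z": 0.006,"rx": 0,"ry": 0,"rz": 0,"jaw": 0},
    {"x": 0,"y": 0,"z": 0.004,"rx": 0,"ry": 0,"rz": 0,"jaw": 0},
    {"x": 0,"y": 0,"z": 0.002,"rx": 0,"ry": 0,"rz": 0,"jaw": 0}
  ]
}}

```text
time: 4.15
eef_pos: [567.1, 253.9, 114.1]
orientation: [0.609, 0.793, 0.005, 0.005]
force: [0.5, 0.5, -0.1]
gripper_width: 0.5
```

```bash
python3 -c "
from h import *
st([84.5,8,106],0.05)"
```

```text
t 4.15 stand [ 85.4   5.9 114.1] F [ 0.62  0.33 -0.12] w 0.5 j [-0.56  0.48  0.1   1.79 -0.05  0.86  1.39]
 rot to goal (tool) [ 0.064  0.002 -0.004] tool axes in stand [[0.0, 1.0, -0.0], [1.0, -0.0, 0.01], [0.01, -0.0, -1.0]]
 shift tool mm [ 2.1 -1.   8.1]
```

Start pressing, following the arc with growing tilt.

>>> {"api": "jog_arm", "payload": {
  "moves": [
    {"x": 0.001,"y": 0,"z": 0.005,"rx": 0.05,"ry": 0,"rz": 0,"jaw": 0},
    {"x": 0,"y": 0,"z": 0.006,"rx": 0.05,"ry": 0,"rz": 0,"jaw": 0},
    {"x": 0,"y": -0.001,"z": 0.007,"rx": 0.05,"ry": 0,"rz": 0,"jaw": 0},
    {"x": 0,"y": -0.001,"z": 0.007,"rx": 0.05,"ry": 0,"rz": 0,"jaw": 0}
  ]
}}

```text
time: 4.55
eef_pos: [565.3, 254.4, 94.5]
orientation: [0.606, 0.79, -0.073, -0.056]
force: [0.0, -0.1, 2.1]
gripper_width: 0.7
```

```bash
python3 -c "
from h import *
st([80.8,8,85.2],0.21)"
```

```text
t 4.55 stand [83.8  6.9 94.5] F [-0.02 -0.12  2.14] w 0.7 j [-0.53  0.6   0.08  1.65 -0.09  1.07  1.43]
 rot to goal (tool) [ 0.026 -0.    -0.003] tool axes in stand [[0.0, 1.0, -0.0], [0.98, -0.0, -0.18], [-0.18, 0.0, -0.98]]
 shift tool mm [ 1.1 -1.3  9.7]
```

>>> {"api": "jog_arm", "payload": {
  "moves": [
    {"x": 0,"y": -0.001,"z": 0.007,"rx": 0.04,"ry": 0,"rz": 0,"jaw": 0},
    {"x": 0,"y": -0.001,"z": 0.007,"rx": 0.05,"ry": 0,"rz": 0,"jaw": 0},
    {"x": 0,"y": -0.001,"z": 0.007,"rx": 0.05,"ry": 0,"rz": 0,"jaw": 0},
    {"x": 0,"y": -0.001,"z": 0.007,"rx": 0.05,"ry": 0,"rz": 0,"jaw": 0}
  ]
}}

```text
time: 4.95
eef_pos: [558.3, 252.6, 72.4]
orientation: [0.598, 0.78, -0.147, -0.113]
force: [-0.9, -0.5, 1.7]
gripper_width: 0.4
```

```bash
python3 -c "
from h import *
st([68.1,8,60.2],0.42)"
```

```text
t 4.95 stand [76.5  7.  72.4] F [-1.03 -0.21  1.69] w 0.4 j [-0.5   0.71  0.07  1.54 -0.12  1.26  1.45]
 rot to goal (tool) [ 0.047 -0.002 -0.003] tool axes in stand [[0.0, 1.0, 0.0], [0.93, -0.0, -0.36], [-0.36, 0.0, -0.93]]
 shift tool mm [ 1.  -3.4 14.4]
```

>>> {"api": "jog_arm", "payload": {
  "moves": [
    {"x": 0,"y": -0.002,"z": 0.007,"rx": 0.05,"ry": 0,"rz": 0,"jaw": 0},
    {"x": 0,"y": -0.002,"z": 0.007,"rx": 0.05,"ry": 0,"rz": 0,"jaw": 0},
    {"x": 0,"y": -0.002,"z": 0.007,"rx": 0.05,"ry": 0,"rz": 0,"jaw": 0}
  ]
}}

```text
time: 5.25
eef_pos: [549.1, 250.1, 57.9]
orientation: [0.589, 0.767, -0.202, -0.156]
force: [1.2, -0.1, 0.7]
gripper_width: 0.6
```

```bash
python3 -c "
from h import *
st([58.7,8,49.7],0.52)
p,d,c=save('side','s3'); cv2.imwrite('pics/s3c.png',cv2.resize(p[120:300,170:330],None,fx=3.3,fy=3.3,interpolation=2)[:,:,::-1])"
```

```text
t 5.25 stand [67.1  7.  57.9] F [ 1.11 -0.43  0.65] w 0.6 j [-0.49  0.79  0.07  1.47 -0.13  1.4   1.46]
 rot to goal (tool) [ 0.003 -0.004 -0.002] tool axes in stand [[0.0, 1.0, 0.0], [0.87, -0.0, -0.49], [-0.49, 0.0, -0.87]]
 shift tool mm [ 1.  -3.3 11.3]
```

View pics/s3c.png

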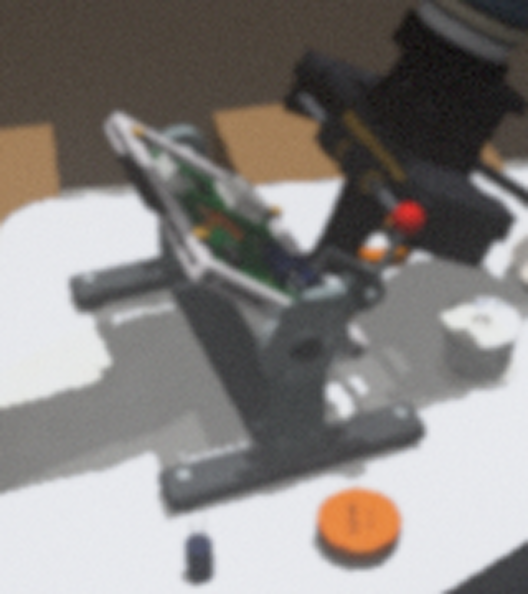

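>>> {"api": "jog_arm", "payload": {
  "moves": [
    {"x": 0,"y": -0.003,"z": 0.007,"rx": 0.04,"ry": 0,"rz": 0,"jaw": 0},
    {"x": 0,"y": -0.003,"z": 0.007,"rx": 0.04,"ry": 0,"rz": 0,"jaw": 0},
    {"x": 0,"y": -0.003,"z": 0.007,"rx": 0.04,"ry": 0,"rz": 0,"jaw": 0}
  ]
}}

```text
time: 5.6
eef_pos: [534.0, 246.0, 44.7]
orientation: [0.579, 0.754, -0.246, -0.19]
force: [1.6, -0.1, 0.5]
gripper_width: 0.4
```

```bash
python3 -c "
from h import *
st([47.8,8,41],0.628)
p,d,c=save('side','s4'); cv2.imwrite('pics/s4c.png',cv2.resize(p[120:300,170:330],None,fx=3.3,fy=3.3,interpolation=2)[:,:,::-1])"
```

```text
t 5.6 stand [51.5  7.  44.7] F [ 1.48 -0.53  0.46] w 0.4 j [-0.48  0.85  0.06  1.43 -0.15  1.49  1.47]
 rot to goal (tool) [-0.005 -0.005 -0.002] tool axes in stand [[0.0, 1.0, 0.0], [0.81, -0.0, -0.59], [-0.59, 0.0, -0.81]]
 shift tool mm [ 1.  -0.8  5.1]
```

View pics/s4c.png

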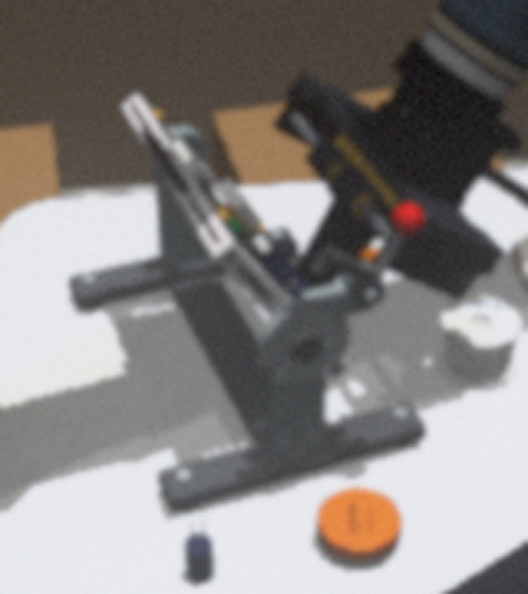

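>>> {"api": "jog_arm", "payload": {
  "moves": [
    {"x": 0,"y": 0.003,"z": -0.02,"rx": 0,"ry": 0,"rz": 0,"jaw": 0},
    {"x": 0,"y": 0,"z": -0.045,"rx": 0,"ry": 0,"rz": 0,"jaw": 0},
    {"x": 0,"y": 0,"z": -0.048,"rx": 0,"ry": 0,"rz": 0,"jaw": 0},
    {"x": 0,"y": -0.02,"z": -0.045,"rx": -0.1,"ry": 0,"rz": 0,"jaw": 0},
    {"x": 0,"y": -0.02,"z": -0.045,"rx": -0.12,"ry": 0,"rz": 0,"jaw": 0},
    {"x": 0,"y": -0.02,"z": -0.045,"rx": -0.12,"ry": 0,"rz": 0,"jaw": 0}
  ]
}}

```text
time: 6.25
eef_pos: [615.0, 267.0, 265.3]
orientation: [0.601, 0.782, -0.132, -0.098]
force: [-0.4, 0.6, 0.3]
gripper_width: 1.0
```

```bash
python3 -c "
from h import *
st([-90,5,260],0)
p,d,c=save('side','s5'); cv2.imwrite('pics/s5c.png',cv2.resize(p[120:300,170:330],None,fx=3.3,fy=3.3,interpolation=2)[:,:,::-1])"
```

```text
t 6.25 stand [135.1   6.  265.3] F [-0.21  0.69  0.3 ] w 1.0 j [-0.5   0.62  0.1   1.23 -0.1   1.62  1.43]
 rot to goal (tool) [-0.331  0.004 -0.005] tool axes in stand [[0.0, 1.0, -0.0], [0.95, -0.01, -0.32], [-0.32, -0.0, -0.95]]
 shift tool mm [  -1.9 -211.2   78.1]
```

View pics/s5c.png

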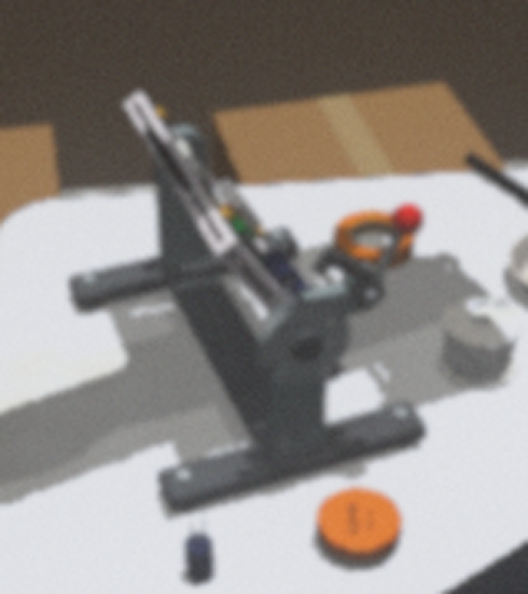

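>>> {"api": "jog_arm", "payload": {
  "moves": [
    {"x": 0,"y": -0.045,"z": 0.01,"rx": -0.08,"ry": 0,"rz": 0,"jaw": 0},
    {"x": 0,"y": -0.048,"z": 0.01,"rx": -0.08,"ry": 0,"rz": 0,"jaw": 0},
    {"x": 0,"y": -0.048,"z": 0.005,"rx": -0.08,"ry": 0,"rz": 0,"jaw": 0},
    {"x": 0,"y": -0.048,"z": 0,"rx": -0.08,"ry": 0,"rz": 0,"jaw": 0},
    {"x": 0,"y": -0.035,"z": 0,"rx": 0,"ry": 0,"rz": 0,"jaw": 0}
  ]
}}

```text
time: 6.8
eef_pos: [393.6, 209.6, 280.0]
orientation: [0.608, 0.794, 0.004, 0.005]
force: [0.6, 0.2, 1.2]
gripper_width: 0.5
```

```bash
python3 -c "
from h import *
st([-85,5,168],0)"
```

```text
t 6.8 stand [-93.6   8.6 280. ] F [ 0.65 -0.02  1.18] w 0.5 j [-0.63  0.03  0.05  1.98  0.01  1.12  1.24]
 rot to goal (tool) [ 0.012  0.003 -0.002] tool axes in stand [[0.0, 1.0, -0.0], [1.0, -0.0, 0.01], [0.01, -0.0, -1.0]]
 shift tool mm [ -3.2   7.2 112.1]
```

>>> {"api": "jog_arm", "payload": {
  "moves": [
    {"x": -0.003,"y": 0.005,"z": 0.045,"rx": 0.012,"ry": 0,"rz": 0,"jaw": 0},
    {"x": 0,"y": 0,"z": 0.04,"rx": 0,"ry": 0,"rz": 0,"jaw": 0},
    {"x": 0,"y": 0,"z": 0.015,"rx": 0,"ry": 0,"rz": 0,"jaw": 0},
    {"x": 0,"y": 0,"z": 0,"rx": 0,"ry": 0,"rz": 0,"jaw": 0}
  ]
}}

```text
time: 7.2
eef_pos: [391.3, 206.0, 180.7]
orientation: [0.606, 0.795, 0.0, 0.001]
force: [-0.9, 0.3, 0.0]
gripper_width: 0.2
```

```bash
cat >> h.py <<'E'
def over(a):
    th=np.radians(a)
    if a<88:
        P=np.array([-84*np.cos(th)-3*np.sin(th),110+84*np.sin(th)-3*np.cos(th)]); return P+[-9.5,-10]
    r=77 if a<140 else 77+(a-140)/40*11
    P=np.array([-r*np.cos(th)-3*np.sin(th),110+r*np.sin(th)-3*np.cos(th)]); return P+[-9.5,0]
E
python3 -c "
from h import *
st([-60,5,170],0)
for a in range(56,181,6): print(a,over(a).round(1),(over(a+6)-over(a)).round(1))
p,d,c=save('side','s6'); cv2.imwrite('pics/s6c.png',cv2.resize(p[120:300,170:330],None,fx=3.3,fy=3.3,interpolation=2)[:,:,::-1])"
```

```text
t 7.2 stand [-96.7   5.7 180.7] F [-0.74  0.55  0.04] w 0.2 j [-0.62  0.13  0.05  2.11 -0.01  0.89  1.27]
 rot to goal (tool) [0.001 0.    0.004] tool axes in stand [[-0.0, 1.0, -0.0], [1.0, 0.0, 0.0], [0.0, -0.0, -1.0]]
 shift tool mm [-0.9 36.7 10.7]
56 [-59. 168.] [7.4 4.8]
62 [-51.6 172.8] [7.8 4. ]
68 [-43.7 176.8] [8.2 3.2]
74 [-35.5 179.9] [8.5 2.3]
80 [-27.  182.2] [8.7 1.4]
86 [-18.4 183.6] [8.5 3.5]
92 [ -9.8 187.1] [ 8.1 -0.4]
98 [ -1.8 186.7] [ 8.  -1.2]
104 [  6.2 185.4] [ 7.8 -2.1]
110 [ 14.  183.4] [ 7.5 -2.9]
116 [ 21.6 180.5] [ 7.2 -3.6]
122 [ 28.8 176.9] [ 6.8 -4.4]
128 [ 35.5 172.5] [ 6.3 -5.1]
134 [ 41.8 167.5] [ 5.7 -5.7]
140 [ 47.6 161.8] [ 6.5 -5.3]
146 [ 54.  156.5] [ 6.  -6.1]
152 [ 60.  150.3] [ 5.4 -6.9]
158 [ 65.4 143.5] [ 4.7 -7.6]
164 [ 70.  135.9] [ 3.9 -8.2]
170 [ 73.9 127.8] [ 3.  -8.7]
176 [ 77.  119.1] [ 2.1 -9.1]
```

View pics/s6c.png

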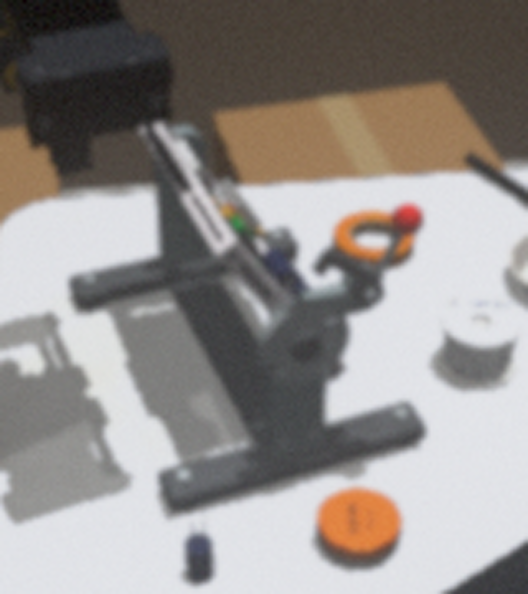

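>>> {"api": "jog_arm", "payload": {
  "moves": [
    {"x": 0,"y": 0.01,"z": 0.011,"rx": 0,"ry": 0,"rz": 0,"jaw": 0},
    {"x": 0,"y": 0.015,"z": 0,"rx": 0,"ry": 0,"rz": 0,"jaw": 0},
    {"x": 0,"y": 0.006,"z": 0,"rx": 0,"ry": 0,"rz": 0,"jaw": 0},
    {"x": 0,"y": 0.006,"z": 0,"rx": 0,"ry": 0,"rz": 0,"jaw": 0},
    {"x": 0,"y": 0.006,"z": -0.002,"rx": 0,"ry": 0,"rz": 0,"jaw": 0}
  ]
}}

```text
time: 7.75
eef_pos: [434.5, 218.9, 176.6]
orientation: [0.606, 0.796, 0.002, 0.0]
force: [-3.9, -0.9, 2.4]
gripper_width: 0.4
```

```bash
python3 -c "
from h import *
st([-51.6,6,172.8],0)
p,d,c=save('side','s7'); cv2.imwrite('pics/s7c.png',cv2.resize(p[120:300,170:330],None,fx=3.3,fy=3.3,interpolation=2)[:,:,::-1])"
```

```text
t 7.75 stand [-51.7   6.9 176.6] F [-3.99  0.1   2.37] w 0.4 j [-0.61  0.21  0.06  2.03 -0.02  0.9   1.3 ]
 rot to goal (tool) [ 0.004 -0.002  0.004] tool axes in stand [[-0.0, 1.0, 0.0], [1.0, 0.0, 0.0], [0.0, 0.0, -1.0]]
 shift tool mm [-0.9  0.1  3.8]
```

View pics/s7c.png

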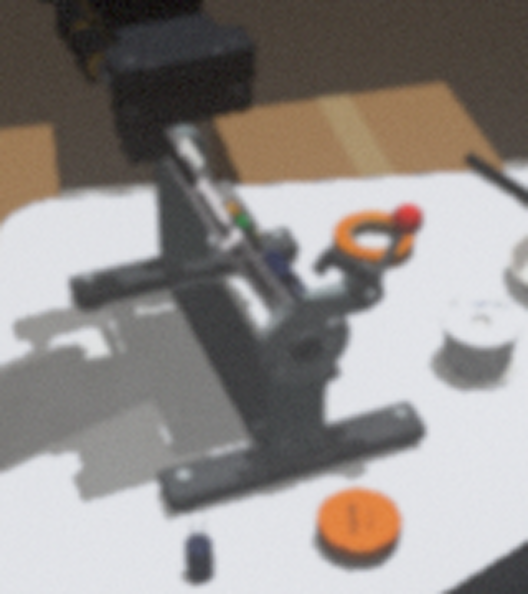

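>>> {"api": "jog_arm", "payload": {
  "moves": [
    {"x": 0,"y": 0.007,"z": 0,"rx": 0,"ry": 0,"rz": 0,"jaw": 0},
    {"x": 0,"y": 0.008,"z": -0.002,"rx": 0,"ry": 0,"rz": 0,"jaw": 0},
    {"x": 0,"y": 0.008,"z": -0.001,"rx": 0,"ry": 0,"rz": 0,"jaw": 0}
  ]
}}

```text
time: 8.1
eef_pos: [457.7, 225.5, 181.1]
orientation: [0.606, 0.796, 0.002, 0.0]
force: [-2.1, -0.5, 1.7]
gripper_width: 0.7
```

```bash
python3 -c "
from h import *
st([-27,6,182],0)"
```

```text
t 8.1 stand [-27.6   7.2 181.1] F [-2.18  0.09  1.68] w 0.7 j [-0.6   0.24  0.07  1.97 -0.02  0.92  1.32]
 rot to goal (tool) [ 0.004 -0.002  0.005] tool axes in stand [[-0.0, 1.0, 0.0], [1.0, 0.0, 0.0], [0.0, 0.0, -1.0]]
 shift tool mm [-1.2  0.5 -0.9]
```

>>> {"api": "jog_arm", "payload": {
  "moves": [
    {"x": 0,"y": 0.008,"z": -0.002,"rx": 0,"ry": 0,"rz": 0,"jaw": 0},
    {"x": 0,"y": 0.008,"z": -0.002,"rx": 0,"ry": 0,"rz": 0,"jaw": 0},
    {"x": 0,"y": 0.008,"z": 0,"rx": 0,"ry": 0,"rz": 0,"jaw": 0},
    {"x": 0,"y": 0.008,"z": 0,"rx": 0,"ry": 0,"rz": 0,"jaw": 0}
  ]
}}

```text
time: 8.5
eef_pos: [490.9, 234.5, 184.5]
orientation: [0.606, 0.796, 0.001, 0.0]
force: [-2.6, -0.9, -0.6]
gripper_width: 0.7
```

```bash
python3 -c "
from h import *
st([6.2,6,185.4],0)
p,d,c=save('side','s8'); cv2.imwrite('pics/s8c.png',cv2.resize(p[120:300,170:330],None,fx=3.3,fy=3.3,interpolation=2)[:,:,::-1])"
```

```text
t 8.5 stand [  6.8   7.2 184.5] F [-2.73 -0.23 -0.64] w 0.7 j [-0.58  0.29  0.07  1.9  -0.03  0.95  1.34]
 rot to goal (tool) [ 0.002 -0.001  0.005] tool axes in stand [[-0.0, 1.0, 0.0], [1.0, 0.0, 0.0], [0.0, 0.0, -1.0]]
 shift tool mm [-1.2 -0.6 -0.9]
```

View pics/s8c.png

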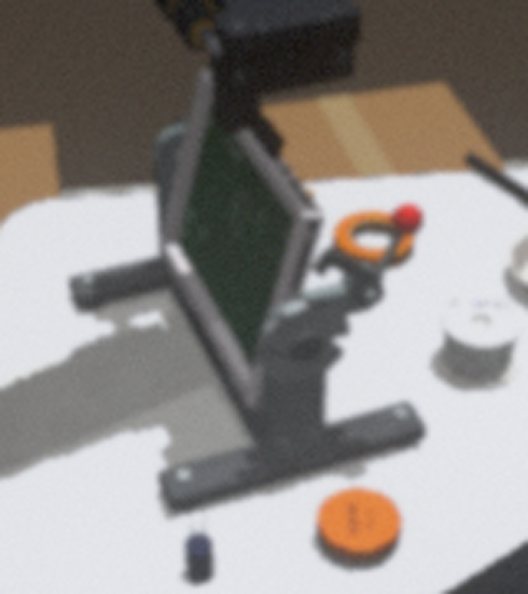

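Works as planned; frame just past vertical. Continue along the arc.

>>> {"api": "jog_arm", "payload": {
  "moves": [
    {"x": 0,"y": 0.008,"z": 0.002,"rx": 0,"ry": 0,"rz": 0,"jaw": 0},
    {"x": 0,"y": 0.007,"z": 0.003,"rx": 0,"ry": 0,"rz": 0,"jaw": 0},
    {"x": 0,"y": 0.007,"z": 0.004,"rx": 0,"ry": 0,"rz": 0,"jaw": 0},
    {"x": 0,"y": 0.007,"z": 0.005,"rx": 0,"ry": 0,"rz": 0,"jaw": 0}
  ]
}}

```text
time: 8.95
eef_pos: [522.5, 243.1, 170.0]
orientation: [0.606, 0.796, 0.002, 0.001]
force: [-2.4, -1.0, -0.7]
gripper_width: 0.4
```

```bash
python3 -c "
from h import *
st([35.5,6,172.5],0)"
```

```text
t 8.95 stand [ 39.6   7.2 170. ] F [-2.54 -0.32 -0.72] w 0.4 j [-0.57  0.36  0.08  1.84 -0.03  0.94  1.36]
 rot to goal (tool) [ 0.004 -0.001  0.005] tool axes in stand [[-0.0, 1.0, 0.0], [1.0, 0.0, 0.0], [0.0, 0.0, -1.0]]
 shift tool mm [-1.2 -4.1 -2.5]
```

>>> {"api": "jog_arm", "payload": {
  "moves": [
    {"x": 0,"y": 0.006,"z": 0.006,"rx": 0,"ry": 0,"rz": 0,"jaw": 0},
    {"x": 0,"y": 0.006,"z": 0.006,"rx": 0,"ry": 0,"rz": 0,"jaw": 0},
    {"x": 0,"y": 0.006,"z": 0.006,"rx": 0,"ry": 0,"rz": 0,"jaw": 0}
  ]
}}

```text
time: 9.25
eef_pos: [541.6, 248.4, 150.4]
orientation: [0.606, 0.796, 0.002, 0.001]
force: [-1.7, -0.1, 0.4]
gripper_width: 0.8
```

```bash
python3 -c "
from h import *
st([65.4,6,143.5],0)
p,d,c=save('side','s9'); cv2.imwrite('pics/s9c.png',cv2.resize(p[120:300,170:330],None,fx=3.3,fy=3.3,interpolation=2)[:,:,::-1])"
```

```text
t 9.25 stand [ 59.4   7.3 150.4] F [-1.63  0.37  0.35] w 0.8 j [-0.56  0.41  0.08  1.81 -0.04  0.92  1.38]
 rot to goal (tool) [ 0.004 -0.001  0.005] tool axes in stand [[-0.0, 1.0, 0.0], [1.0, 0.0, 0.0], [0.0, 0.0, -1.0]]
 shift tool mm [-1.4  6.   6.9]
```

View pics/s9c.png

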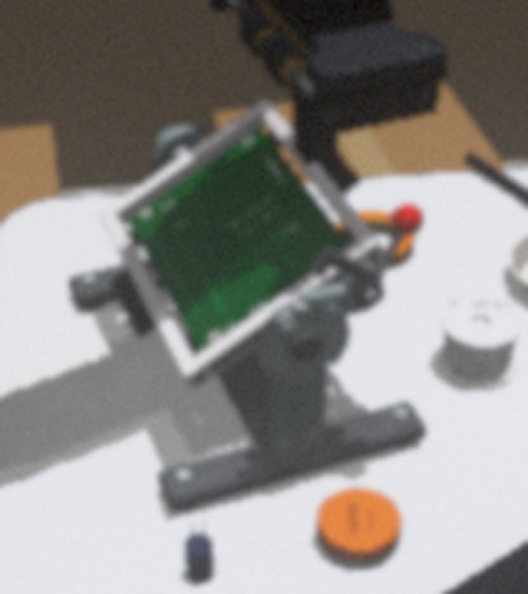

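>>> {"api": "jog_arm", "payload": {
  "moves": [
    {"x": 0,"y": 0.006,"z": 0.006,"rx": 0,"ry": 0,"rz": 0,"jaw": 0},
    {"x": 0,"y": 0.005,"z": 0.008,"rx": 0,"ry": 0,"rz": 0,"jaw": 0},
    {"x": 0,"y": 0.003,"z": 0.008,"rx": 0,"ry": 0,"rz": 0,"jaw": 0}
  ]
}}

```text
time: 9.6
eef_pos: [558.3, 253.2, 127.0]
orientation: [0.606, 0.796, 0.004, 0.002]
force: [-0.6, -0.4, 1.8]
gripper_width: 0.7
```

```bash
python3 -c "
from h import *
st([78,6,117],0)"
```

```text
t 9.6 stand [ 76.7   7.6 127. ] F [-0.72 -0.18  1.76] w 0.7 j [-0.55  0.46  0.08  1.79 -0.04  0.88  1.38]
 rot to goal (tool) [ 0.008 -0.002  0.005] tool axes in stand [[-0.0, 1.0, 0.0], [1.0, 0.0, 0.01], [0.01, 0.0, -1.0]]
 shift tool mm [-1.6  1.2 10. ]
```

>>> {"api": "jog_arm", "payload": {
  "moves": [
    {"x": 0,"y": 0.002,"z": 0.005,"rx": 0,"ry": 0,"rz": 0,"jaw": 0},
    {"x": 0,"y": 0.001,"z": 0.004,"rx": 0,"ry": 0,"rz": 0,"jaw": 0},
    {"x": 0,"y": 0,"z": 0.003,"rx": 0,"ry": 0,"rz": 0,"jaw": 0}
  ]
}}

```text
time: 9.9
eef_pos: [562.3, 254.3, 113.3]
orientation: [0.606, 0.796, 0.004, 0.002]
force: [-0.2, -0.3, 11.9]
gripper_width: 0.5
```

```bash
python3 -c "
from h import *
st([78,6,113],0)"
```

```text
t 9.9 stand [ 81.    7.6 113.3] F [-0.29 -0.2  11.89] w 0.5 j [-0.55  0.48  0.08  1.79 -0.05  0.86  1.39]
 rot to goal (tool) [ 0.008 -0.002  0.005] tool axes in stand [[-0.0, 1.0, 0.0], [1.0, 0.0, 0.01], [0.01, 0.0, -1.0]]
 shift tool mm [-1.6 -3.   0.3]
```

>>> {"api": "jog_arm", "payload": {
  "moves": [
    {"x": 0,"y": 0,"z": -0.03,"rx": 0,"ry": 0,"rz": 0,"jaw": 0},
    {"x": 0,"y": 0,"z": -0.045,"rx": 0,"ry": 0,"rz": 0,"jaw": 0},
    {"x": 0,"y": 0,"z": -0.045,"rx": 0,"ry": 0,"rz": 0,"jaw": 0},
    {"x": -0.035,"y": 0.01,"z": -0.01,"rx": 0,"ry": 0,"rz": 0,"jaw": 0},
    {"x": -0.045,"y": 0.01,"z": 0,"rx": 0,"ry": 0,"rz": 0,"jaw": 0},
    {"x": -0.04,"y": 0.005,"z": 0,"rx": 0,"ry": 0,"rz": 0,"jaw": 0},
    {"x": -0.005,"y": 0,"z": 0,"rx": 0,"ry": 0,"rz": 0,"jaw": 0}
  ]
}}

```text
time: 10.6
eef_pos: [622.4, 140.4, 248.4]
orientation: [0.603, 0.798, 0.007, 0.005]
force: [0.9, -0.5, -0.4]
gripper_width: 0.6
```

```bash
python3 -c "
from h import *
st([105,-123,174],0)
p,d,c=save('side','s10'); cv2.imwrite('pics/s10c.png',cv2.resize(p[120:300,170:330],None,fx=3.3,fy=3.3,interpolation=2)[:,:,::-1])
h=cv2.cvtColor(p,cv2.COLOR_RGB2HSV); m=(((h[...,0]<6)|(h[...,0]>174))&(h[...,1]>150)&(h[...,2]>90)).astype(np.uint8)
n,l,s,ce=cv2.connectedComponentsWithStats(m)
for i in range(1,n):
    if s[i,4]>8: print(s[i],w2s(onz(c,*ce[i],182)).round(1))
"
```

```text
t 10.6 stand [ 109.1 -118.1  248.4] F [ 0.77 -0.7  -0.41] w 0.6 j [-0.39  0.38  0.13  1.62 -0.06  1.13  1.61]
 rot to goal (tool) [ 0.017 -0.002  0.012] tool axes in stand [[-0.01, 1.0, 0.0], [1.0, 0.01, 0.02], [0.02, 0.0, -1.0]]
 shift tool mm [-5.  -5.5 74.3]
```

View pics/s10c.png

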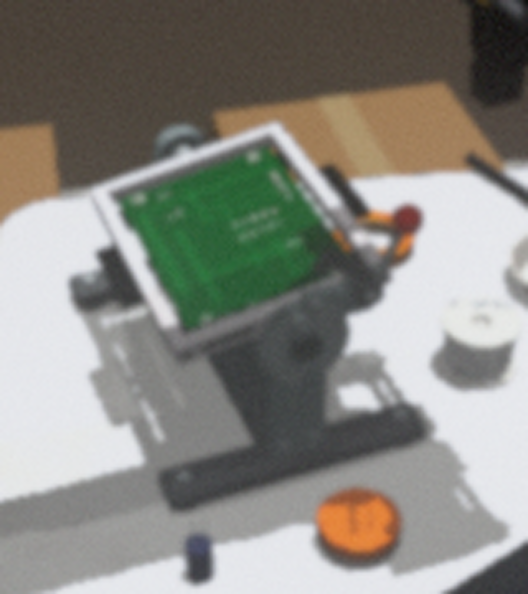

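```bash
python3 -c "
from h import *
p,d,c=load('top0')
L=[]
for u in range(230,400):
  for v in range(60,150):
    q=w2s(dep(c,d,u,v))
    if q[2]>140 and -260<q[1]<0 and d[v,u]>0: L.append(q)
L=np.array(L)
for y in range(-260,0,20):
    k=L[(L[:,1]>=y)&(L[:,1]<y+20)]
    if len(k): print(y,len(k),'minx',k[:,0].min().round(),'z at',k[k[:,0].argmin(),2].round(),'zmax',k[:,2].max().round(), 'x@2pct',np.percentile(k[:,0],2).round())
"
```

```text
-260 193 minx 137.0 z at 178.0 zmax 201.0 x@2pct 138.0
-240 188 minx 140.0 z at 175.0 zmax 209.0 x@2pct 141.0
-220 147 minx 145.0 z at 161.0 zmax 219.0 x@2pct 145.0
-200 149 minx 155.0 z at 191.0 zmax 229.0 x@2pct 156.0
-180 165 minx 157.0 z at 173.0 zmax 236.0 x@2pct 158.0
-160 231 minx 156.0 z at 210.0 zmax 241.0 x@2pct 157.0
-140 531 minx 153.0 z at 225.0 zmax 243.0 x@2pct 154.0
-120 468 minx 157.0 z at 225.0 zmax 242.0 x@2pct 165.0
-100 67 minx 277.0 z at 178.0 zmax 180.0 x@2pct 278.0
```

>>> {"api": "jog_arm", "payload": {
  "moves": [
    {"x": -0.005,"y": -0.013,"z": 0,"rx": 0.017,"ry": 0,"rz": 0.012,"jaw": 0},
    {"x": 0,"y": 0,"z": 0.02,"rx": 0,"ry": 0,"rz": 0,"jaw": 0},
    {"x": 0,"y": 0,"z": 0.0,"rx": 0,"ry": 0,"rz": 0,"jaw": 0}
  ]
}}

```text
time: 10.95
eef_pos: [607.5, 136.2, 227.2]
orientation: [0.606, 0.796, 0.0, -0.003]
force: [-0.8, 0.0, 1.1]
gripper_width: 0.6
```

```bash
python3 -c "
from h import *
st([96,-123,176],0)"
```

```text
t 10.95 stand [  93.6 -118.3  227.2] F [-0.81  0.23  1.1 ] w 0.6 j [-0.38  0.38  0.13  1.66 -0.06  1.1   1.61]
 rot to goal (tool) [-0.003 -0.005  0.004] tool axes in stand [[-0.0, 1.0, 0.01], [1.0, 0.0, -0.0], [-0.0, 0.01, -1.0]]
 shift tool mm [-5.   2.5 51.2]
```

>>> {"api": "jog_arm", "payload": {
  "moves": [
    {"x": -0.005,"y": 0.002,"z": 0.02,"rx": 0,"ry": 0,"rz": 0,"jaw": 0},
    {"x": 0,"y": 0,"z": 0.018,"rx": 0,"ry": 0,"rz": 0,"jaw": 0},
    {"x": 0,"y": 0,"z": 0.006,"rx": 0,"ry": 0,"rz": 0,"jaw": 0},
    {"x": 0,"y": 0,"z": 0.0,"rx": 0,"ry": 0,"rz": 0,"jaw": 0}
  ]
}}

```text
time: 11.35
eef_pos: [608.6, 136.9, 184.5]
orientation: [0.603, 0.798, 0.001, -0.004]
force: [-1.0, -0.2, -0.5]
gripper_width: 0.7
```

```bash
python3 -c "
from h import *
st([82,-123,174],0)"
```

```text
t 11.35 stand [  94.9 -117.8  184.5] F [-0.98  0.04 -0.49] w 0.7 j [-0.38  0.42  0.12  1.71 -0.07  1.02  1.62]
 rot to goal (tool) [-0.003 -0.007  0.011] tool axes in stand [[-0.01, 1.0, 0.01], [1.0, 0.01, -0.0], [-0.0, 0.01, -1.0]]
 shift tool mm [ -5.1 -12.9  10.5]
```

>>> {"api": "jog_arm", "payload": {
  "moves": [
    {"x": -0.006,"y": -0.006,"z": 0.009,"rx": 0,"ry": 0,"rz": 0.01,"jaw": 0},
    {"x": 0,"y": -0.006,"z": 0.001,"rx": 0,"ry": 0,"rz": 0,"jaw": 0},
    {"x": 0,"y": -0.006,"z": 0,"rx": 0,"ry": 0,"rz": 0,"jaw": 0},
    {"x": 0,"y": -0.008,"z": 0,"rx": 0,"ry": 0,"rz": 0,"jaw": 0}
  ]
}}

```text
time: 11.75
eef_pos: [585.9, 125.4, 176.9]
orientation: [0.607, 0.795, 0.004, -0.002]
force: [1.3, 0.7, 2.1]
gripper_width: 0.3
```

```bash
python3 -c "
from h import *
st([40,-123,174],0)"
```

```text
t 11.75 stand [  69.9 -123.   176.9] F [1.43 0.31 2.06] w 0.3 j [-0.37  0.39  0.12  1.78 -0.07  0.98  1.62]
 rot to goal (tool) [ 0.004 -0.008  0.002] tool axes in stand [[-0.0, 1.0, 0.01], [1.0, 0.0, 0.0], [0.0, 0.01, -1.0]]
 shift tool mm [  0.  -29.9   2.8]
```

>>> {"api": "jog_arm", "payload": {
  "moves": [
    {"x": 0,"y": -0.008,"z": 0.001,"rx": 0,"ry": 0,"rz": 0,"jaw": 0},
    {"x": 0,"y": -0.008,"z": 0.001,"rx": 0,"ry": 0,"rz": 0,"jaw": 0},
    {"x": 0,"y": -0.006,"z": 0.002,"rx": 0,"ry": 0,"rz": 0,"jaw": 0}
  ]
}}

```text
time: 12.05
eef_pos: [566.0, 120.3, 175.7]
orientation: [0.607, 0.795, 0.009, 0.001]
force: [9.9, 2.3, 4.5]
gripper_width: 0.5
```

```bash
python3 -c "
from h import *
st([40,-123,174],0)"
```

```text
t 12.05 stand [  49.4 -122.7  175.7] F [10.18 -0.35  4.49] w 0.5 j [-0.37  0.35  0.12  1.84 -0.06  0.94  1.61]
 rot to goal (tool) [ 0.015 -0.009  0.002] tool axes in stand [[-0.0, 1.0, 0.01], [1.0, 0.0, 0.01], [0.01, 0.01, -1.0]]
 shift tool mm [-0.3 -9.4  1.6]
```

>>> {"api": "jog_arm", "payload": {
  "moves": [
    {"x": 0,"y": 0.0,"z": 0,"rx": 0,"ry": 0,"rz": 0,"jaw": 0}
  ]
}}

```text
time: 12.15
eef_pos: [566.7, 120.6, 176.4]
orientation: [0.607, 0.795, 0.01, 0.002]
force: [2.7, 1.6, -2.0]
gripper_width: 0.4
```

```bash
python3 -c "
from h import *
st([40,-123,174],0)
p,d,c=save('side','s11'); cv2.imwrite('pics/s11c.png',cv2.resize(p[120:300,170:330],None,fx=3.3,fy=3.3,interpolation=2)[:,:,::-1])
"
```

```text
t 12.15 stand [  50.1 -122.6  176.4] F [ 3.03  0.86 -2.02] w 0.4 j [-0.37  0.35  0.12  1.84 -0.06  0.94  1.61]
 rot to goal (tool) [ 0.019 -0.009  0.002] tool axes in stand [[-0.0, 1.0, 0.01], [1.0, 0.0, 0.02], [0.02, 0.01, -1.0]]
 shift tool mm [ -0.4 -10.2   2.2]
```

View pics/s11c.png

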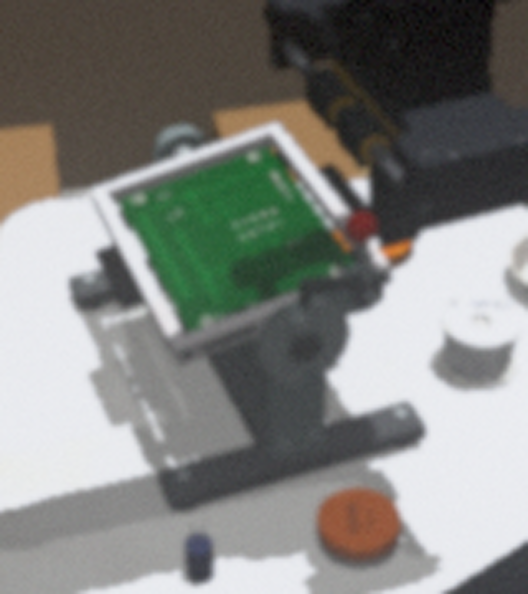

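```bash
python3 -c "
from h import *
for f in ['side0','s10','s11']:
    p,d,c=load(f); h=cv2.cvtColor(p,cv2.COLOR_RGB2HSV)
    m=(h[...,0]>45)&(h[...,0]<85)&(h[...,1]>100)&(d>0); m[:,:190]=0; m[:150]=0; m[250:]=0; m[:,300:]=0
    P=np.array([w2s(dep(c,d,u,v)) for v,u in np.argwhere(m)])
    P=P[(abs(P[:,0])<54)&(abs(P[:,1])<74)]
    for _ in range(6):
        A=np.c_[P[:,:2],np.ones(len(P))]; s=np.linalg.lstsq(A,P[:,2],rcond=None)[0]; r=P[:,2]-A@s; P=P[abs(r)<max(2*r.std(),1)] if _<5 else P
    print(f,len(P),'slope x,y',s.round(4),r.std().round(2))
p,d,c=load('s11'); print('ball',w2s(onz(c,279.7,187.3,186)))
p,d,c=load('side0'); print('ball0',w2s(onz(c,275.2,189,184)))
"
```

```text
side0 760 slope x,y [-5.100000e-03 -9.000000e-04  1.119591e+02] 0.67
s10 1475 slope x,y [ 1.637000e-01 -1.000000e-04  1.097374e+02] 0.7
s11 1464 slope x,y [ 1.616000e-01 -5.000000e-04  1.097086e+02] 0.78
ball [  34.67942675 -115.80845394  186.        ]
ball0 [  26.25700741 -115.03096121  184.        ]
```

>>> {"api": "jog_arm", "payload": {
  "moves": [
    {"x": 0,"y": 0.01,"z": 0,"rx": 0,"ry": 0,"rz": 0,"jaw": 0},
    {"x": 0,"y": 0,"z": -0.03,"rx": -0.01,"ry": 0,"rz": 0,"jaw": 0},
    {"x": 0,"y": -0.01,"z": -0.035,"rx": 0,"ry": 0,"rz": 0,"jaw": 0},
    {"x": 0,"y": -0.04,"z": 0,"rx": 0,"ry": 0,"rz": 0,"jaw": 0},
    {"x": 0,"y": -0.025,"z": 0,"rx": 0,"ry": 0,"rz": 0,"jaw": 0},
    {"x": 0,"y": 0,"z": 0,"rx": 0,"ry": 0,"rz": 0,"jaw": 0}
  ]
}}

```text
time: 12.8
eef_pos: [497.6, 99.9, 237.9]
orientation: [0.607, 0.795, 0.005, 0.0]
force: [0.4, -0.5, 0.6]
gripper_width: 0.0
```

```bash
python3 -c "
from h import *
st([-10,-123,174],0)"
```

```text
t 12.8 stand [ -22.  -124.5  237.9] F [ 0.27 -0.57  0.62] w 0.0 j [-0.39  0.17  0.13  1.92 -0.03  1.04  1.59]
 rot to goal (tool) [ 0.009 -0.006  0.002] tool axes in stand [[-0.0, 1.0, 0.01], [1.0, 0.0, 0.01], [0.01, 0.01, -1.0]]
 shift tool mm [ 1.1 11.5 64. ]
```

>>> {"api": "jog_arm", "payload": {
  "moves": [
    {"x": 0,"y": 0.01,"z": 0.045,"rx": 0.01,"ry": 0,"rz": 0,"jaw": 0},
    {"x": 0,"y": 0,"z": 0.018,"rx": 0,"ry": 0,"rz": 0,"jaw": 0},
    {"x": 0,"y": 0.012,"z": 0.002,"rx": 0,"ry": 0,"rz": 0,"jaw": 0},
    {"x": 0,"y": 0.01,"z": 0,"rx": 0,"ry": 0,"rz": 0,"jaw": 0},
    {"x": 0,"y": 0.008,"z": 0.001,"rx": 0,"ry": 0,"rz": 0,"jaw": 0},
    {"x": 0,"y": 0.008,"z": 0.001,"rx": 0,"ry": 0,"rz": 0,"jaw": 0}
  ]
}}

```text
time: 13.4
eef_pos: [549.7, 114.1, 170.0]
orientation: [0.607, 0.795, 0.0, -0.003]
force: [-1.9, -0.6, 1.8]
gripper_width: 0.9
```

```bash
python3 -c "
from h import *
st([45,-123,174],0)"
```

```text
t 13.4 stand [  32.  -124.4  170. ] F [-1.96 -0.07  1.78] w 0.9 j [-0.38  0.34  0.13  1.87 -0.06  0.94  1.61]
 rot to goal (tool) [-0.003 -0.006  0.002] tool axes in stand [[-0.0, 1.0, 0.01], [1.0, 0.0, -0.0], [-0.0, 0.01, -1.0]]
 shift tool mm [ 1.4 13.  -4. ]
```

>>> {"api": "jog_arm", "payload": {
  "moves": [
    {"x": 0,"y": 0.006,"z": -0.001,"rx": 0,"ry": 0,"rz": 0,"jaw": 0},
    {"x": 0,"y": 0.004,"z": -0.001,"rx": 0,"ry": 0,"rz": 0,"jaw": 0},
    {"x": 0,"y": 0.002,"z": 0,"rx": 0,"ry": 0,"rz": 0,"jaw": 0},
    {"x": 0,"y": 0.001,"z": 0,"rx": 0,"ry": 0,"rz": 0,"jaw": 0}
  ]
}}

```text
time: 13.8
eef_pos: [562.4, 117.8, 172.2]
orientation: [0.607, 0.795, -0.001, -0.005]
force: [-4.1, -0.6, 1.7]
gripper_width: 0.3
```

```bash
python3 -c "
from h import *
st([45,-123,174],0)"
```

```text
t 13.8 stand [  45.2 -124.2  172.2] F [-4.08  0.47  1.74] w 0.3 j [-0.38  0.36  0.13  1.83 -0.06  0.96  1.62]
 rot to goal (tool) [-0.008 -0.006  0.002] tool axes in stand [[-0.0, 1.0, 0.01], [1.0, 0.0, -0.01], [-0.01, 0.01, -1.0]]
 shift tool mm [ 1.2 -0.3 -1.8]
```

>>> {"api": "jog_arm", "payload": {
  "moves": [
    {"x": 0,"y": -0.03,"z": 0,"rx": 0,"ry": 0,"rz": 0,"jaw": 0},
    {"x": 0,"y": 0,"z": -0.045,"rx": 0,"ry": 0,"rz": 0,"jaw": 0},
    {"x": 0.03,"y": 0,"z": -0.03,"rx": 0,"ry": 0,"rz": 0,"jaw": 0},
    {"x": 0.048,"y": 0.01,"z": 0,"rx": 0,"ry": 0,"rz": 0,"jaw": 0},
    {"x": 0.04,"y": 0.025,"z": 0,"rx": 0.0,"ry": 0,"rz": 0,"jaw": 0},
    {"x": 0.015,"y": 0.03,"z": 0,"rx": 0.0,"ry": 0,"rz": 0,"jaw": 0},
    {"x": 0,"y": 0,"z": 0.03,"rx": 0.0,"ry": 0,"rz": 0,"jaw": 0}
  ]
}}

```text
time: 14.5
eef_pos: [564.5, 259.1, 224.9]
orientation: [0.609, 0.793, 0.008, -0.001]
force: [0.2, -0.2, -0.4]
gripper_width: 0.5
```

```bash
python3 -c "
from h import *
st([81,6,135],0)"
```

```text
t 14.5 stand [ 84.3  11.7 224.9] F [ 0.19 -0.22 -0.44] w 0.5 j [-0.55  0.37  0.07  1.68 -0.04  1.08  1.37]
 rot to goal (tool) [ 0.011 -0.012 -0.005] tool axes in stand [[0.0, 1.0, 0.01], [1.0, -0.0, 0.01], [0.01, 0.01, -1.0]]
 shift tool mm [-6.8 -4.2 89.8]
```

>>> {"api": "jog_arm", "payload": {
  "moves": [
    {"x": -0.006,"y": -0.004,"z": 0.045,"rx": 0.01,"ry": -0.01,"rz": -0.005,"jaw": 0},
    {"x": 0,"y": 0,"z": 0.03,"rx": 0,"ry": 0,"rz": 0,"jaw": 0},
    {"x": 0,"y": 0,"z": 0.01,"rx": 0,"ry": 0,"rz": 0,"jaw": 0}
  ]
}}

```text
time: 14.8
eef_pos: [565.1, 256.3, 138.1]
orientation: [0.606, 0.795, 0.005, 0.001]
force: [-0.6, -0.8, -0.3]
gripper_width: 0.5
```

```bash
python3 -c "
from h import *
st([79.5,6,125],0)
p,d,c=save('side','s12'); cv2.imwrite('pics/s12c.png',cv2.resize(p[120:300,170:330],None,fx=3.3,fy=3.3,interpolation=2)[:,:,::-1])"
```

```text
t 14.8 stand [ 84.1   8.7 138.1] F [-0.79 -0.62 -0.31] w 0.5 j [-0.54  0.46  0.07  1.77 -0.04  0.91  1.38]
 rot to goal (tool) [ 0.009 -0.004  0.004] tool axes in stand [[-0.0, 1.0, 0.0], [1.0, 0.0, 0.01], [0.01, 0.0, -1.0]]
 shift tool mm [-2.8 -4.7 13. ]
```

View pics/s12c.png

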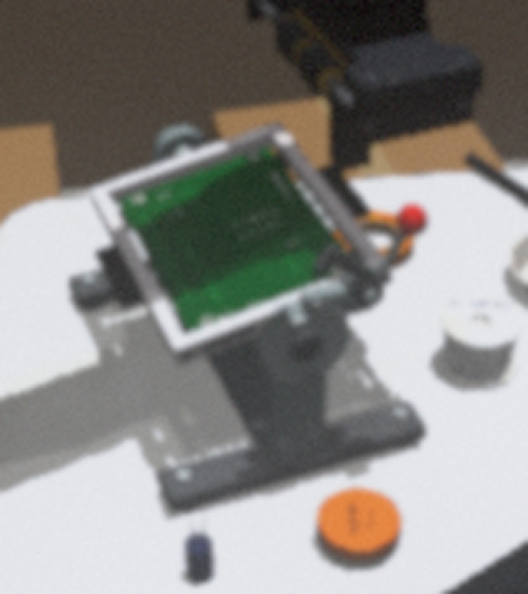

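Ball (412,217) open again; frame still short of level. Press gently, in small steps.

>>> {"api": "jog_arm", "payload": {
  "moves": [
    {"x": 0,"y": -0.005,"z": 0.007,"rx": 0,"ry": 0,"rz": 0,"jaw": 0},
    {"x": 0,"y": 0,"z": 0.004,"rx": 0,"ry": 0,"rz": 0,"jaw": 0},
    {"x": 0,"y": 0,"z": 0.003,"rx": 0,"ry": 0,"rz": 0,"jaw": 0},
    {"x": 0,"y": 0,"z": 0.003,"rx": 0,"ry": 0,"rz": 0,"jaw": 0}
  ]
}}

```text
time: 15.25
eef_pos: [563.2, 255.7, 124.9]
orientation: [0.606, 0.795, 0.009, 0.003]
force: [-0.7, -0.9, 2.2]
gripper_width: 0.6
```

```bash
python3 -c "
from h import *
st([79.5,6,113],0)"
```

```text
t 15.25 stand [ 82.2   8.7 124.9] F [-0.91 -0.64  2.16] w 0.6 j [-0.54  0.46  0.07  1.79 -0.04  0.87  1.38]
 rot to goal (tool) [ 0.018 -0.005  0.002] tool axes in stand [[-0.0, 1.0, 0.01], [1.0, 0.0, 0.02], [0.02, 0.01, -1.0]]
 shift tool mm [-2.7 -2.9 11.8]
```

>>> {"api": "jog_arm", "payload": {
  "moves": [
    {"x": 0,"y": -0.002,"z": 0.003,"rx": 0.01,"ry": 0,"rz": 0,"jaw": 0},
    {"x": 0,"y": 0,"z": 0.003,"rx": 0,"ry": 0,"rz": 0,"jaw": 0},
    {"x": 0,"y": 0,"z": 0.003,"rx": 0,"ry": 0,"rz": 0,"jaw": 0},
    {"x": 0,"y": 0,"z": 0.002,"rx": 0,"ry": 0,"rz": 0,"jaw": 0}
  ]
}}

```text
time: 15.65
eef_pos: [563.3, 255.8, 115.5]
orientation: [0.607, 0.795, 0.007, 0.001]
force: [-0.2, 0.0, 1.3]
gripper_width: 0.5
```

```bash
python3 -c "
from h import *
st([79.5,6,113],0)"
```

```text
t 15.65 stand [ 82.2   8.8 115.5] F [-0.19  0.07  1.31] w 0.5 j [-0.54  0.48  0.06  1.79 -0.04  0.86  1.38]
 rot to goal (tool) [ 0.013 -0.006  0.002] tool axes in stand [[-0.0, 1.0, 0.01], [1.0, 0.0, 0.01], [0.01, 0.01, -1.0]]
 shift tool mm [-2.8 -2.8  2.5]
```

>>> {"api": "jog_arm", "payload": {
  "moves": [
    {"x": 0,"y": -0.001,"z": 0.001,"rx": 0,"ry": 0,"rz": 0,"jaw": 0},
    {"x": 0,"y": 0,"z": 0.001,"rx": 0,"ry": 0,"rz": 0,"jaw": 0}
  ]
}}

```text
time: 15.85
eef_pos: [562.9, 255.7, 113.4]
orientation: [0.607, 0.795, 0.007, 0.002]
force: [-0.5, -1.1, 7.6]
gripper_width: 0.4
```

```bash
cat >> h.py <<'E'
def slope(f):
    p,d,c=load(f); h=cv2.cvtColor(p,cv2.COLOR_RGB2HSV)
    m=(h[...,0]>45)&(h[...,0]<85)&(h[...,1]>100)&(d>0); m[:,:190]=0; m[:150]=0; m[250:]=0; m[:,300:]=0
    P=np.array([w2s(dep(c,d,u,v)) for v,u in np.argwhere(m)])
    P=P[(abs(P[:,0])<54)&(abs(P[:,1])<74)]
    for _ in range(6):
        A=np.c_[P[:,:2],np.ones(len(P))]; s=np.linalg.lstsq(A,P[:,2],rcond=None)[0]; r=P[:,2]-A@s; P=P[abs(r)<max(2*r.std(),1)] if _<5 else P
    print(f,len(P),'slope x,y',s.round(4),r.std().round(2))
E
python3 -c "
from h import *
st([79.5,6,113],0); save('side','s13'); slope('s13')"
```

```text
t 15.85 stand [ 81.8   8.8 113.4] F [-0.75 -0.96  7.63] w 0.4 j [-0.54  0.48  0.06  1.8  -0.04  0.85  1.38]
 rot to goal (tool) [ 0.014 -0.007  0.002] tool axes in stand [[-0.0, 1.0, 0.01], [1.0, 0.0, 0.01], [0.01, 0.01, -1.0]]
 shift tool mm [-2.8 -2.3  0.4]
s13 542 slope x,y [-6.000000e-04  3.000000e-04  1.100636e+02] 0.66
```

>>> {"api": "jog_arm", "payload": {
  "moves": [
    {"x": 0,"y": 0,"z": 0,"rx": 0,"ry": 0,"rz": 0,"jaw": 0},
    {"x": 0,"y": 0,"z": -0.0002,"rx": 0,"ry": 0,"rz": 0,"jaw": 0},
    {"x": 0,"y": 0,"z": -0.0002,"rx": 0,"ry": 0,"rz": 0,"jaw": 0},
    {"x": 0,"y": 0,"z": -0.0003,"rx": 0,"ry": 0,"rz": 0,"jaw": 0}
  ]
}}

```text
time: 16.3
eef_pos: [562.2, 255.6, 113.6]
orientation: [0.607, 0.795, 0.007, 0.001]
force: [0.9, -0.1, 0.1]
gripper_width: 0.1
```

```bash
python3 -c "
from h import *
st(); save('side','s14'); slope('s14')"
```

```text
t 16.3 stand [ 81.2   8.8 113.6] F [ 0.87 -0.35  0.13] w 0.1 j [-0.54  0.48  0.06  1.8  -0.04  0.85  1.38]
 rot to goal (tool) [ 0.012 -0.006  0.002] tool axes in stand [[-0.0, 1.0, 0.01], [1.0, 0.0, 0.01], [0.01, 0.01, -1.0]]
s14 567 slope x,y [-5.700000e-03 -6.000000e-04  1.099576e+02] 0.66
```

Now lift slowly and check it stays.

>>> {"api": "jog_arm", "payload": {
  "moves": [
    {"x": 0,"y": 0,"z": -0.001,"rx": 0,"ry": 0,"rz": 0,"jaw": 0},
    {"x": 0,"y": 0,"z": -0.002,"rx": 0,"ry": 0,"rz": 0,"jaw": 0},
    {"x": 0,"y": 0,"z": -0.005,"rx": 0,"ry": 0,"rz": 0,"jaw": 0},
    {"x": 0,"y": 0,"z": -0.02,"rx": 0,"ry": 0,"rz": 0,"jaw": 0}
  ]
}}

```text
time: 16.75
eef_pos: [559.8, 254.4, 139.5]
orientation: [0.607, 0.795, 0.004, -0.0]
force: [0.7, -0.6, -0.2]
gripper_width: 0.6
```

```bash
python3 -c "
from h import *
st(); save('side','s15'); slope('s15')"
```

```text
t 16.75 stand [ 78.5   8.3 139.5] F [ 0.5  -0.76 -0.21] w 0.6 j [-0.54  0.45  0.07  1.78 -0.04  0.91  1.38]
 rot to goal (tool) [ 0.006 -0.005  0.002] tool axes in stand [[-0.0, 1.0, 0.0], [1.0, 0.0, 0.01], [0.01, 0.0, -1.0]]
s15 473 slope x,y [-4.600000e-03  7.000000e-04  1.100863e+02] 0.6
```

Stays level. Go back behind the lever.

>>> {"api": "jog_arm", "payload": {
  "moves": [
    {"x": 0,"y": 0,"z": -0.045,"rx": 0,"ry": 0,"rz": 0,"jaw": 0},
    {"x": 0,"y": 0,"z": -0.045,"rx": 0,"ry": 0,"rz": 0,"jaw": 0},
    {"x": -0.035,"y": 0.005,"z": -0.01,"rx": 0,"ry": 0,"rz": 0,"jaw": 0},
    {"x": -0.045,"y": 0.005,"z": 0,"rx": 0,"ry": 0,"rz": 0,"jaw": 0},
    {"x": -0.045,"y": 0.002,"z": 0,"rx": 0,"ry": 0,"rz": 0,"jaw": 0},
    {"x": -0.005,"y": 0,"z": 0,"rx": 0,"ry": 0,"rz": 0,"jaw": 0}
  ]
}}

```text
time: 17.4
eef_pos: [609.1, 132.3, 250.7]
orientation: [0.603, 0.797, 0.01, 0.003]
force: [-0.3, -0.5, -0.3]
gripper_width: 0.3
```

```bash
python3 -c "
from h import *
st([95,-123,176],0); save('side','s16'); slope('s16')"
```

```text
t 17.4 stand [  94.1 -122.4  250.7] F [-0.48 -0.43 -0.33] w 0.3 j [-0.37  0.35  0.12  1.65 -0.06  1.12  1.61]
 rot to goal (tool) [ 0.02  -0.008  0.01 ] tool axes in stand [[-0.01, 1.0, 0.01], [1.0, 0.01, 0.02], [0.02, 0.01, -1.0]]
 shift tool mm [-1.2 -0.6 74.7]
s16 1398 slope x,y [-6.000000e-04 -8.000000e-04  1.100339e+02] 0.68
```

>>> {"api": "jog_arm", "payload": {
  "moves": [
    {"x": -0.001,"y": 0,"z": 0.04,"rx": 0.02,"ry": 0,"rz": 0.01,"jaw": 0},
    {"x": 0,"y": 0,"z": 0.025,"rx": 0,"ry": 0,"rz": 0,"jaw": 0},
    {"x": 0,"y": 0,"z": 0.007,"rx": 0,"ry": 0,"rz": 0,"jaw": 0},
    {"x": 0,"y": -0.005,"z": 0.002,"rx": 0,"ry": 0,"rz": 0,"jaw": 0}
  ]
}}

```text
time: 17.85
eef_pos: [605.2, 137.6, 176.5]
orientation: [0.606, 0.796, 0.006, -0.004]
force: [-0.4, 0.3, 0.0]
gripper_width: 0.8
```

```bash
python3 -c "
from h import *
st([80,-123,175],0)"
```

```text
t 17.85 stand [  91.7 -116.3  176.5] F [-0.29  0.44  0.05] w 0.8 j [-0.37  0.42  0.11  1.73 -0.07  0.99  1.61]
 rot to goal (tool) [ 0.004 -0.013  0.004] tool axes in stand [[-0.0, 1.0, 0.01], [1.0, 0.0, 0.0], [0.0, 0.01, -1.0]]
 shift tool mm [ -6.7 -11.7   1.4]
```

>>> {"api": "jog_arm", "payload": {
  "moves": [
    {"x": -0.006,"y": -0.01,"z": 0.001,"rx": 0,"ry": 0,"rz": 0,"jaw": 0},
    {"x": 0,"y": -0.007,"z": 0.001,"rx": 0,"ry": 0,"rz": 0,"jaw": 0},
    {"x": 0,"y": -0.007,"z": 0.001,"rx": 0,"ry": 0,"rz": 0,"jaw": 0},
    {"x": 0,"y": -0.006,"z": 0.001,"rx": 0,"ry": 0,"rz": 0,"jaw": 0},
    {"x": 0,"y": -0.006,"z": 0.001,"rx": 0,"ry": 0,"rz": 0,"jaw": 0}
  ]
}}

```text
time: 18.35
eef_pos: [572.8, 124.0, 176.6]
orientation: [0.605, 0.796, 0.011, -0.0]
force: [1.2, 0.3, 0.9]
gripper_width: 0.4
```

```bash
python3 -c "
from h import *
st([40,-123,175],0)"
```

```text
t 18.35 stand [  56.9 -121.   176.6] F [ 1.27 -0.07  0.85] w 0.4 j [-0.36  0.36  0.11  1.82 -0.07  0.95  1.62]
 rot to goal (tool) [ 0.017 -0.014  0.007] tool axes in stand [[-0.01, 1.0, 0.01], [1.0, 0.01, 0.02], [0.02, 0.01, -1.0]]
 shift tool mm [ -1.9 -16.9   1.2]
```

>>> {"api": "jog_arm", "payload": {
  "moves": [
    {"x": 0,"y": -0.006,"z": 0.001,"rx": 0.01,"ry": 0,"rz": 0,"jaw": 0},
    {"x": 0,"y": -0.004,"z": 0.001,"rx": 0,"ry": 0,"rz": 0,"jaw": 0},
    {"x": 0,"y": -0.003,"z": 0.001,"rx": 0,"ry": 0,"rz": 0,"jaw": 0}
  ]
}}

```text
time: 18.65
eef_pos: [558.5, 120.0, 173.7]
orientation: [0.605, 0.796, 0.007, -0.004]
force: [0.8, 0.4, 1.1]
gripper_width: 0.3
```

```bash
python3 -c "
from h import *
st([40,-123,175],0)"
```

```text
t 18.65 stand [  42.1 -121.   173.7] F [0.88 0.15 1.12] w 0.3 j [-0.36  0.34  0.11  1.85 -0.06  0.94  1.62]
 rot to goal (tool) [ 0.006 -0.014  0.007] tool axes in stand [[-0.01, 1.0, 0.01], [1.0, 0.01, 0.01], [0.01, 0.01, -1.0]]
 shift tool mm [-2.  -2.1 -1.3]
```

Past the previous block. A little more until it seats.

>>> {"api": "jog_arm", "payload": {
  "moves": [
    {"x": 0,"y": -0.002,"z": 0,"rx": 0,"ry": 0,"rz": 0,"jaw": 0},
    {"x": 0,"y": -0.002,"z": 0,"rx": 0,"ry": 0,"rz": 0,"jaw": 0}
  ]
}}

```text
time: 18.85
eef_pos: [557.2, 119.7, 173.8]
orientation: [0.605, 0.796, 0.01, -0.002]
force: [6.7, 2.7, -3.3]
gripper_width: 0.8
```

```bash
python3 -c "
from h import *
st([40,-123,175],0)"
```

```text
t 18.85 stand [  40.7 -120.9  173.8] F [ 7.19  0.88 -3.27] w 0.8 j [-0.36  0.34  0.11  1.86 -0.06  0.93  1.62]
 rot to goal (tool) [ 0.013 -0.014  0.007] tool axes in stand [[-0.01, 1.0, 0.01], [1.0, 0.01, 0.01], [0.01, 0.01, -1.0]]
 shift tool mm [-2.  -0.7 -1.2]
```

>>> {"api": "jog_arm", "payload": {
  "moves": [
    {"x": 0,"y": 0.0,"z": 0,"rx": 0,"ry": 0,"rz": 0,"jaw": 0},
    {"x": 0,"y": 0.0005,"z": 0,"rx": 0,"ry": 0,"rz": 0,"jaw": 0},
    {"x": 0,"y": 0.001,"z": 0,"rx": 0,"ry": 0,"rz": 0,"jaw": 0},
    {"x": 0,"y": 0.01,"z": 0,"rx": 0,"ry": 0,"rz": 0,"jaw": 0},
    {"x": 0,"y": 0.012,"z": 0,"rx": 0,"ry": 0,"rz": 0,"jaw": 0},
    {"x": 0,"y": 0,"z": -0.035,"rx": 0,"ry": 0,"rz": 0,"jaw": 0},
    {"x": 0,"y": 0,"z": -0.045,"rx": 0,"ry": 0,"rz": 0,"jaw": 0},
    {"x": 0.02,"y": -0.01,"z": -0.04,"rx": 0,"ry": 0,"rz": 0,"jaw": 0}
  ]
}}

```text
time: 19.65
eef_pos: [563.9, 137.7, 288.7]
orientation: [0.607, 0.795, 0.0, -0.007]
force: [0.9, 1.1, -0.8]
gripper_width: 0.3
```

>>> {"api": "jog_arm", "payload": {
  "moves": [
    {"x": 0.048,"y": 0,"z": 0,"rx": 0,"ry": 0,"rz": 0,"jaw": 0},
    {"x": 0.048,"y": 0,"z": 0,"rx": 0,"ry": 0,"rz": 0,"jaw": 0},
    {"x": 0.048,"y": 0,"z": 0,"rx": 0,"ry": 0,"rz": 0,"jaw": 0},
    {"x": 0.048,"y": 0,"z": 0,"rx": 0,"ry": 0,"rz": 0,"jaw": 0},
    {"x": 0.048,"y": 0,"z": 0,"rx": 0,"ry": 0,"rz": 0,"jaw": 0},
    {"x": 0.048,"y": 0,"z": 0,"rx": 0,"ry": 0,"rz": 0,"jaw": 0},
    {"x": 0.03,"y": 0,"z": 0,"rx": 0,"ry": 0,"rz": 0,"jaw": 0}
  ]
}}

```text
time: 20.35
eef_pos: [487.8, 454.9, 301.1]
orientation: [0.611, 0.791, 0.006, -0.003]
force: [-0.2, -0.0, 0.1]
gripper_width: 0.5
```

```bash
python3 -c "
from h import *
st(); 
for n,f in [('side','s17'),('top','t17')]:
    p,d,c=save(n,f)
    P0,_,_=load(n+'0')
    for P in (P0,p):
        h=cv2.cvtColor(P,cv2.COLOR_RGB2HSV); m=(((h[...,0]<6)|(h[...,0]>174))&(h[...,1]>150)&(h[...,2]>90)).astype(np.uint8)
        N,l,s,ce=cv2.connectedComponentsWithStats(m)
        print(n,[ce[i].round(1).tolist() for i in range(1,N) if s[i,4]>20 and 150<ce[i][1]<220 and 250<ce[i][0]<320])
    a=cv2.resize(p[120:300,165:340],None,fx=3.3,fy=3.3,interpolation=2); b=cv2.resize(P0[120:300,165:340],None,fx=3.3,fy=3.3,interpolation=2)
    cv2.imwrite(f'pics/{f}c.png',a[:,:,::-1])
    df=np.abs(P0.astype(int)-p).sum(2).astype(np.uint8); cv2.imwrite(f'pics/{f}d.png',np.clip(cv2.resize(df[120:300,165:340],None,fx=3,fy=3).astype(int)*2,0,255))
slope('s17')"
```

```text
t 20.35 stand [ 61.6 220.7 301.1] F [-0.21  0.01  0.1 ] w 0.5 j [-0.8   0.4  -0.01  1.46 -0.    1.27  1.01]
 rot to goal (tool) [ 0.006 -0.012 -0.01 ] tool axes in stand [[0.01, 1.0, 0.01], [1.0, -0.01, 0.01], [0.01, 0.01, -1.0]]
side [[275.2, 189.0]]
side [[275.2, 189.2]]
top [[293.5, 186.6]]
top [[293.6, 186.7]]
s17 1506 slope x,y [-3.200000e-03  1.000000e-04  1.100521e+02] 0.66[ WARN:0@3.326] global loadsave.cpp:1063 imwrite_ Unsupported depth image for selected encoder is fallbacked to CV_8U.
```

View pics/s17c.png

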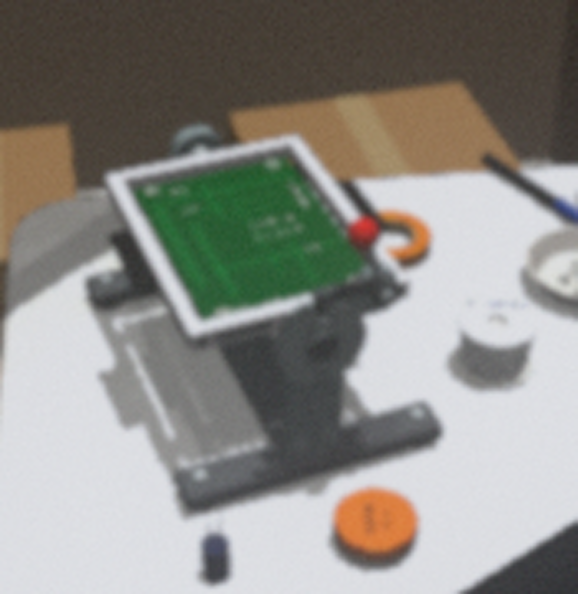

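View pics/t17c.png

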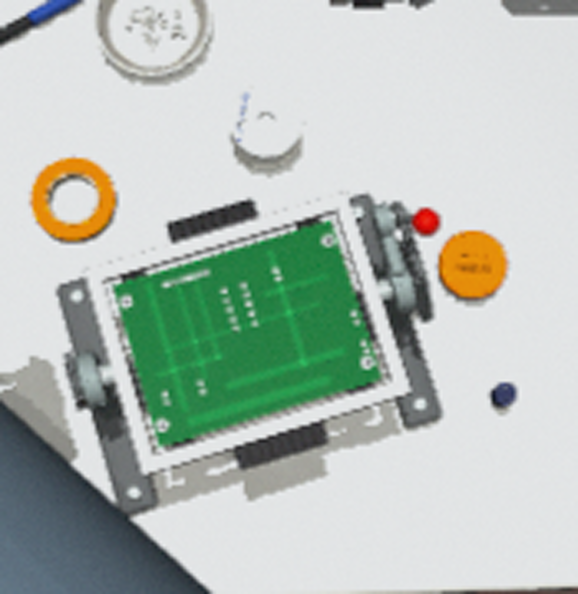

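View pics/s17d.png

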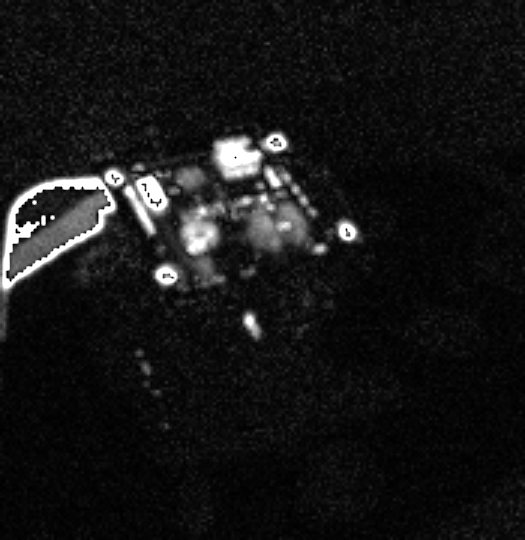

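The ball is back at its locked pixels in both views: (275,189) side and (294,187) top. The frame is level with the solder side up, and the stand and loose things show no change from the start. Robot clear, so I'm handing in.

```bash
python3 -c "
from h import *
print(order.hand_in())"
```

```text
the job is handed in; nothing more can be done
None
```

The board is turned over with its solder side up and locked there. It took about 20 s of the 64 s, and I used only fingertip pushes.

**What I did:** I pushed the lever open and pressed the rear tab down to raise the front one to about 58°. I pushed the front tab over to the stop, then pushed the lever back.

**What went wrong:** The first time I let go of the tab too quickly, and the frame sprang back about 0.16 rad from its stop. The lever then blocked part-way, at about 10 N. I reopened it fully, pressed the frame home again with under 10 N, released it slowly and checked that it stayed level. The second push on the lever seated the catch.

**Last checks:**
- **Lever:** the ball is within 0.2 px of its original locked position in both the side and top views.
- **Frame:** the board's slope is about -0.003 rad, so it is level within measurement noise. I did not pull on the frame to test the lock.
- **Surroundings:** comparing the side view before and after shows no visible shift of the stand, capacitor, tin, tape or spool. I only looked over the top view.
- **Force and clearance:** the highest tool force I read was about 12 N, at the first stop. Forces were read at the end of each move, so short peaks may have been missed. The arm was clear of everything at hand-in.

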